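Set up the carver's finishing turntable and load the bone rings

ROBOT

A 6-joint arm with a two-finger parallel gripper is mounted at the origin on the work surface. World frame = base frame: x ahead of the robot, y to its left, z up, the work surface at z = 0. Lengths are in m, angles in rad, forces in N, time in s.
With the tool pointing down it reaches from about 0.225 to 0.875 m from the base axis. Payload 3.4 kg.
Tool frame: the origin (TCP) lies between the finger pads; the fingertips stand 17 mm ahead of it and the grasp point (between the pads) lies 2 mm behind it (arm.tips_ahead is the distance from the TCP to the fingertips, in m); y points along the fingers, x is the direction in which the jaws open and shut, and the axes are right-handed (so a half turn about y gives the same grasp; the last joint's range is limited). The gripper opens to 85 mm and grips with 20 to 120 N. Pads are 22 mm wide; open, the fingers measure 114 mm over their backs; the gripper's body (76 mm by 85 mm) begins 54 mm behind the grasp point. The pads swing forward as they close: fully open they stand 13 mm farther back than shut.
Start: joints at [-1.333, 0.276, 1.505, -0, 1.361, -0.121], TCP at [0.202, -0.538, 0.248] pointing down, gripper open.
Joint ranges: [-2.89, 2.89], [-0.75, 2.08], [0.22, 2.7], [-1.18, 4.32], [0.11, 2.71], [-2.7, 2.7]. Speed limits (rad/s): [2.57, 2.57, 3.14, 3.14, 3.14, 3.14].

INTERFACE

Orientations are given as [roll, pitch, yaw] about the fixed x, y, z axes, in that order (R = Rz(yaw) Ry(pitch) Rx(roll)).
In Python, from station import read_state, vision, order, arm gives the robot as it stands.
- The arm moves only by the tool move_arm, never from a script. Its argument "motion" is a list of rows, each an object of numbers: "dx", "dy", "dz": the shift along the tool's x, y, z in units of 0.05 m (1.0 is 0.05 m); "rx", "ry", "rz": the turn, a rotation vector about the tool's x, y, z in units of pi/2 rad (1.0 is pi/2 rad); "claw": the opening, from 0 (shut) to 1 (fully open). A call has 1 to 10 rows; each row shifts and turns the commanded pose from where the row before left it, along the tool's axes as they then stand; what a row does not reach is not made up. A row lasts 1/8 s, in which the tool goes at most 62.5 mm and 10.7 degrees, less where a joint would pass 70% of its speed; a pose out of reach is approached as far as the arm can. A call with a number of a shift or a turn outside -1 to 1 is refused whole. A call with a gripper value outside its range is refused whole. The fingers move at their own pace and stop on an object; "grip_force" is the grip in N (left out, the last holds). Time passes only in rows, so rows that do not move let the fingers close. It gives the time, the measured TCP pose, the force and the opening at its end, in the units of the state.
- read_state(): the state, without advancing time (a new reading comes with each control period).
- vision.grab_frame(name): name is "scene" or "top" or "wrist"; returns a dict with "frame" (420x560x3 uint8, blue, green, red), "z_map" (420x560 float32, m along the optical axis (not along the pixel's ray), 0 where there is no reading), "camera_matrix" (3x3 intrinsics, pixels), "eye" and "attitude" of the camera in the world. Camera axes: x right, y down, z forward; pixel columns grow to the right and rows downward; lengths in m; the calibration is good to about 2 mm. A picture is of the moment at which its call begins.
- order.finish_job(): hands the job in, once; it reports no verdict.
The state is a dict: "clock": time; "joints": joint angles; "qvel": joint speeds; "effort": joint torques, N m; "tool_pos": TCP position; "orientation": TCP orientation; "ft_force": force on the tool from outside, world axes, zero at the start; "wrist_torque": the same for the moment, N m; "finger_gap": finger opening in m.
Only numpy, scipy, OpenCV 4.12 (cv2) and the standard library are available. Lean on these libraries where they do the work, as an engineer would, in place of code of your own. Each camera call takes 0.05 s, during which the arm holds its last target. There are 200 camera calls.

TASK

Set up the finishing turntable, in this order: pull its switch knob fully out, drop the loose steel key into the slot across the spindle, slide the spider hub on over it with the keyway aligned until it sits fully home, lift every bone ring off the drying stand and put each on a hub peg of its own, seated flat on the arm, and last push the knob fully back in. Leave the other things on the bench where they are.

Things in the scene. Friction and masses are not known exactly. Their poses are not given: they have to be found in the camera images.
- machine: grey finishing turntable, fixed. Origin on the bench plane under the axis of its upright spindle; z up. Housing x -190 to +90, y -65 to +65 mm, top at z 60 mm. On it a flange 64 mm across, top at z 68 mm, where the hub seats; then the steel spindle, 30 mm diameter, up to z 100 mm, with an open-ended slot across its top along the machine's x, 14 mm wide, 10 mm deep. Nothing turns.
- slot_floor (a point): centre of the floor of the slot, on the spindle axis, at z 90 mm
- knob (a joint): pull-knob switch, slides straight up: 0 = pushed fully in, 0.020 m = pulled out to its detent (the end stop). Needs about 5 N either way and stays where it is left.
- knob_top (a point): centre of the flat top of the black knob, round, 30 mm across and 16 to 20 mm tall (its widest part is 4 to 14 mm below the top); at machine x -150 mm, y 0; height above the bench 92 mm when pushed in, 112 mm when out. A thin stem below it.
- key: loose plain steel bar key, 44 x 12 x 12 mm (long along its x), about 50 g, lying on the bench; origin at the centre of its underside as built. Any long face may lie downward. In the slot (2 mm wider) it sticks out 7 mm on either side of the spindle and stands 2 mm above the spindle's end.
- key_mid (a point): centre of the key's volume
- hub: aluminium spider hub, 0.4 kg, right way up; origin: centre of its underside. Square boss 60 (x) by 56 (y), 32 mm tall; through bore 34 mm with a through keyway along x, 16 mm wide, 51 mm from end to end (a half turn fits as well). Four flat arms, 22 mm wide, 8 mm thick, ending in 36 mm round pads 80 mm out at 45, 135, 225, 315 degrees, each with an upright peg. Seated: origin at machine z 68 mm, key in keyway.
- hub_peg0 (a point): foot of the hub's peg 0, on the arm's upper face (z 8 mm of the hub), 80 mm from the hub's axis at 45 degrees in the hub's frame; the peg is 12 mm thick and rises 34 mm above this point
- hub_peg1 (a point): foot of the hub's peg 1, on the arm's upper face (z 8 mm of the hub), 80 mm from the hub's axis at 135 degrees in the hub's frame; the peg is 12 mm thick and rises 34 mm above this point
- hub_peg2 (a point): foot of the hub's peg 2, on the arm's upper face (z 8 mm of the hub), 80 mm from the hub's axis at 225 degrees in the hub's frame; the peg is 12 mm thick and rises 34 mm above this point
- hub_peg3 (a point): foot of the hub's peg 3, on the arm's upper face (z 8 mm of the hub), 80 mm from the hub's axis at 315 degrees in the hub's frame; the peg is 12 mm thick and rises 34 mm above this point
- stand: fixed wooden drying stand, base 130 x 130 x 15 mm, origin at the centre of its underside; four upright posts 12 mm thick at x, y = +-45 mm, their tops at z 51 mm
- ring0: turned bone ring, outside 48 mm, hole 30 mm, height 18 mm, about 45 g; origin at its very centre (middle of the hole, half height), z along its axis. Starts on a post of the stand, centre 24 mm above the bench; seated on an arm, its centre is 9 mm above the peg's foot. Any ring may go on any peg. None if this ring is absent.
- ring1: turned bone ring, outside 48 mm, hole 30 mm, height 18 mm, about 45 g; origin at its very centre (middle of the hole, half height), z along its axis. Starts on a post of the stand, centre 24 mm above the bench; seated on an arm, its centre is 9 mm above the peg's foot. Any ring may go on any peg. None if this ring is absent.
- ring2: turned bone ring, outside 48 mm, hole 30 mm, height 18 mm, about 45 g; origin at its very centre (middle of the hole, half height), z along its axis. Starts on a post of the stand, centre 24 mm above the bench; seated on an arm, its centre is 9 mm above the peg's foot. Any ring may go on any peg. None if this ring is absent.
- ring3: turned bone ring, outside 48 mm, hole 30 mm, height 18 mm, about 45 g; origin at its very centre (middle of the hole, half height), z along its axis. Starts on a post of the stand, centre 24 mm above the bench; seated on an arm, its centre is 9 mm above the peg's foot. Any ring may go on any peg. None if this ring is absent.
- glue: bystander, not to be disturbed: white glue bottle with a red cap, 40 mm across, 110 mm tall
- tin: bystander, not to be disturbed: open red tin, 120 x 90 x 40 mm
- driver: bystander, not to be disturbed: screwdriver lying down, 190 mm long
- pencil: bystander, not to be disturbed: wooden pencil stub lying down, 12 mm thick, 140 mm long
- blank: bystander, not to be disturbed: small sawn wooden blank, 50 x 28 x 34 mm
- jar: bystander, not to be disturbed: amber jar with a steel cap, 56 mm across, 60 mm tall
- scraper: bystander, not to be disturbed: flat scraper (spatula) lying down, 200 mm long
Not all that is in view belongs to the job. There is more than one size of the hub; the job needs the smaller. There is more than one size of the stand; the one meant has the size given above.

How it is judged:
By the outcome, as a careful person would: the job done as asked, in the order asked, and still so for the second after the job is handed in, with the robot touching nothing.
Of ring0, ring1, ring2, ring3 only 2 to 4 are there at a start; the rules pass over those that are not, and their reading is None.
At some moment in a run one of key may be knocked a few centimetres aside while the robot is not near it.
Once in a run the grip may slacken for a moment while it holds something.
It also fails if it takes over 210 s, if anything falls off the work surface, if the arm or the gripper's body presses on something with over 40 N, if the wrist force passes 120 N, or if a joint passes its speed limit or range.

## Working session

There is one attempt and no reset: what is moved stays moved. The work goes in short steps, Python scripts to look and compute and a tool call to move; the robot and the scene stay as the last step left them, time stands still between calls to the robot, and variables do not carry over. Pictures are saved under pics/ and viewed, about 12 in all and at most 16, crops included, and the job is handed in when it is done.

Besides the shell and the picture viewer there is one more tool, called after "Request:" by a JSON object that holds its "name" and its "arguments". move_arm: Moves the arm, as the interface text tells. Its arguments: {"type":"object","properties":{"motion":{"type":"array"},"grip_force":{"type":"number"}},"required":["motion"]}

```bash
ls; mkdir -p pics
cat > h.py <<'E'
import numpy as np, cv2
from station import read_state, vision, order, arm
from scipy.spatial.transform import Rotation as Rn
def att(a):
    a=np.array(a,float)
    if a.shape==(3,3): return a
    return Rn.from_euler('xyz',a).as_matrix() if a.size==3 else Rn.from_quat(a).as_matrix()
def cloud(f):
    z=f['z_map'];K=np.array(f['camera_matrix']);v,u=np.indices(z.shape)
    p=np.stack([(u-K[0,2])/K[0,0]*z,(v-K[1,2])/K[1,1]*z,z],-1)
    return p@att(f['attitude']).T+np.array(f['eye'])
def grab(n,save=None):
    f=vision.grab_frame(n)
    if save: cv2.imwrite('pics/'+save+'.png',f['frame'])
    return f,cloud(f)
E
python3 - <<'E'
from h import *
for n in ['top','scene']:
    f,P=grab(n,n+'0'); print(n,f['eye'],f['attitude'],f['camera_matrix'])
    np.save(n+'.npy',P)
    print(np.median(P[f['z_map']>0],axis=0))
print(read_state())
E
```

```text
pics
top [ 0.42190515 -0.06789782  1.05313669] [-3.03376965  0.02585956 -1.55611683] [[380.04079174   0.         271.99842604]
 [  0.         380.04079174 212.58186191]
 [  0.           0.           1.        ]]
[ 0.54301021 -0.06021621  0.00110817]
scene [1.3665731  0.45129434 1.24966278] [-2.43757761e+00  2.33373441e-03  2.09257695e+00] [[465.82914038   0.         281.64742345]
 [  0.         465.82914038 204.27863969]
 [  0.           0.           1.        ]]
[ 0.47240991 -0.10455981 -0.00098458]
{'clock': 0.1, 'joints': array([-1.33297928e+00,  2.76510508e-01,  1.50601842e+00, -7.79938407e-07,
        1.36068157e+00, -1.20980348e-01]), 'qvel': array([ 0.00091533, -0.00024206, -0.00338545,  0.00030389,  0.00056207,
       -0.00058466]), 'effort': array([ 1.95579858e-03, -4.17702305e+01, -2.46404636e+01, -1.30672984e-04,
        5.75710146e-03,  1.05646222e-05]), 'tool_pos': array([ 0.20181021, -0.53794691,  0.24753356]), 'orientation': array([-1.57060183,  0.00160611, -1.21199861]), 'ft_force': array([ 0.15407038, -0.50694267, -0.38148128]), 'wrist_torque': array([-0.01293011, -0.029614  , -0.06701909]), 'finger_gap': 0.0856282390248156}
```

View pics/top0.png

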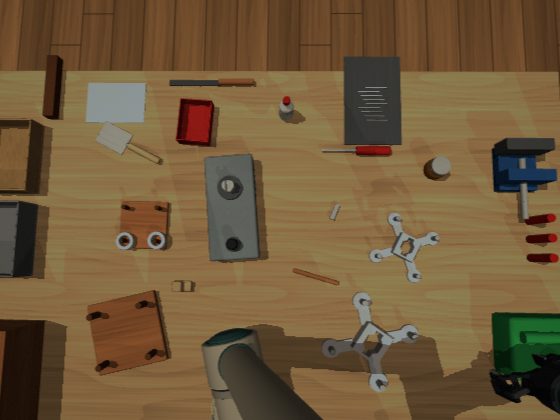

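View pics/scene0.png

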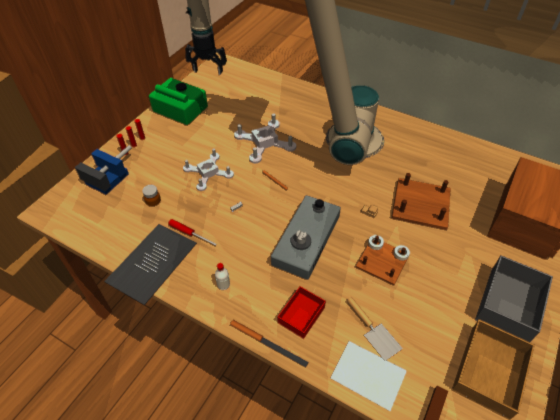

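Top view: machine around (232,207), with the spindle at (230,186) and the knob at (233,244). The key is at (335,212) and the smaller hub at (406,246). The small stand is at (145,225), with two rings at (125,241) and (157,241). The pencil is at (315,276) and the larger hub at (370,340).

```bash
cat >> h.py <<'E'
def comp(P,zlo,zhi,c,r,mincount=15):
    """component points with z band near xy c within r"""
    return P[(P[...,2]>zlo)&(P[...,2]<zhi)&(np.hypot(P[...,0]-c[0],P[...,1]-c[1])<r)]
def rect(p):
    (c,s,a)=cv2.minAreaRect((p[:,:2]*1000).astype(np.float32)); return np.round(c,1),np.round(s,1),round(a,1)
def circ(p):
    (c,r)=cv2.minEnclosingCircle((p[:,:2]*1000).astype(np.float32)); return np.round(c,1),round(r,1),np.round(p[:,:2].mean(0)*1000,1),round(float(np.median(p[:,2]))*1000,1),len(p)
E
python3 - <<'E'
from h import *
for n in ['top','scene']:
    P=np.load(n+'.npy'); T=np.load('top.npy')
    at=lambda u,v:T[v,u,:2]
    print(n,'table z', [round(float(np.median(comp(P,-.02,.02,at(*q),.03)[:,2]))*1000,1) for q in [(290,220),(180,330),(450,300),(280,170)]])
    p=comp(P,.052,.0645,at(232,207),.2);print('machine top',rect(p),np.median(p[:,2]))
    p=comp(P,.094,.104,at(230,186),.03);print('spindle',circ(p))
    p=comp(P,.064,.0745,at(230,186),.05);print('flange',circ(p))
    p=comp(P,.085,.12,at(233,244),.04);print('knob',circ(p))
    p=comp(P,.006,.02,at(335,212),.045);print('key',rect(p),np.median(p[:,2]),len(p))
    p=comp(P,.022,.04,at(406,246),.06);print('boss',rect(p),len(p),np.median(p[:,2]))
    for q in [(395,219),(433,239),(415,276),(377,256)]:
        p=comp(P,.033,.055,at(*q),.03);print('peg',circ(p) if len(p) else None)
    p=comp(P,.009,.02,at(145,225),.11);print('stand',rect(p))
    for q in [(125,241),(157,241),(126,206),(165,206)]:
        p=comp(P,.026,.06,at(*q),.035);print('ring',circ(p) if len(p) else None)
f=vision.grab_frame('top')['frame']
a=cv2.resize(f[190:270,300:460],None,fx=4,fy=4,interpolation=cv2.INTER_CUBIC);b=cv2.resize(f[150:270,100:260],None,fx=4,fy=4,interpolation=cv2.INTER_CUBIC)
cv2.imwrite('pics/a.png',cv2.convertScaleAbs(np.vstack([a,b])[:,:],alpha=1.2)[:800])
E
```

```text
top table z [0.8, 1.2, 0.3, 1.1]
machine top (array([545.1,  70.6]), array([280. , 130.5]), 5.0) 0.06074014591736154
spindle (array([594.6,  74.7]), 15.2, array([594.1,  75. ]), 100.2, 55)
flange (array([591.3,  64.1]), 48.8, array([592.7,  72.7]), 68.8, 369)
knob (array([445.2,  61.4]), 14.7, array([445.2,  60.7]), 93.7, 109)
key (array([ 536.3, -214.5]), array([42.7, 43.3]), 65.5) 0.012833157321640587 76
boss (array([ 445.6, -397. ]), array([56.4, 60.3]), 63.9) 358 0.03219840506300198
peg (array([ 521.1, -372.7]), 5.8, array([ 521.4, -372. ]), 41.6, 18)
peg (array([ 470.2, -473.5]), 6.0, array([ 470.1, -471.9]), 41.9, 21)
peg (array([ 369.6, -421. ]), 5.6, array([ 369.6, -420.6]), 42.1, 20)
peg (array([ 420.8, -320.9]), 6.0, array([ 421. , -320.3]), 41.8, 20)
stand (array([495.4, 317.4]), array([130.3, 134.1]), 89.7)
ring (array([451.6, 360.7]), 24.5, array([451.4, 359.4]), 33.9, 207)
ring (array([454.7, 274.3]), 24.2, array([453.9, 273.4]), 33.9, 191)
ring (array([542.5, 361.8]), 6.3, array([542.3, 359.9]), 48.7, 31)
ring (array([541.4, 271.5]), 5.7, array([541. , 270.2]), 47.6, 2
[... 410 characters left out ...]
725 49
boss (array([ 447. , -398.7]), array([65.3, 62.2]), 62.1) 170 0.030470770125523683
peg (array([ 524.2, -376. ]), 7.0, array([ 523. , -375.2]), 36.5, 10)
peg (array([ 470.8, -474. ]), 6.3, array([ 471.7, -474.2]), 39.7, 10)
peg (array([ 372.7, -425. ]), 7.4, array([ 373. , -422.9]), 38.7, 10)
peg (array([ 424.4, -323.5]), 7.7, array([ 423.1, -322.6]), 39.5, 12)
stand (array([501.1, 315.9]), array([130.3, 135.3]), 89.1)
ring (array([451.8, 358. ]), 26.3, array([454.3, 359.9]), 32.0, 127)
ring (array([454.9, 271.3]), 26.4, array([457.7, 273.2]), 32.3, 126)
ring (array([545.3, 361.8]), 7.7, array([546.3, 360.6]), 40.6, 29)
ring (array([543.6, 271.8]), 8.3, array([544.9, 271.2]), 44.2, 25)
```

View pics/a.png

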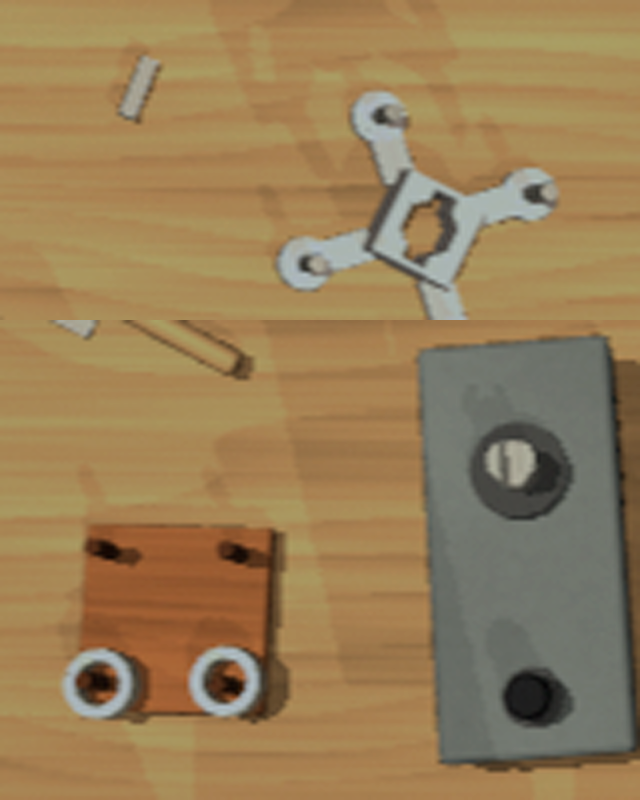

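Two rings are present, on the stand's near posts. Next is the knob.

```bash
cat >> h.py <<'E'
def plan(xyz,yawdeg,src=None):
    s=read_state(); R=Rn.from_euler('xyz',s['orientation']); p=np.array(s['tool_pos'])
    Rt=Rn.from_euler('xyz',[-np.pi/2,0,np.radians(yawdeg)])
    rv=(R.inv()*Rt).as_rotvec()/(np.pi/2)
    d=Rt.inv().apply(np.array(xyz)-p)/.05   # after turning first
    print('t',round(s['clock'],2),'pos',np.round(p*1000,1),'yaw',np.round(np.degrees(s['orientation']),2),'gap',round(s['finger_gap']*1000,1),'F',np.round(s['ft_force'],1))
    print(' TURN first rx,ry,rz',np.round(rv,4),' then shift dx,dy,dz',np.round(d,3))
E
python3 - <<'E'
from h import *
print(arm.tips_ahead)
plan([.4465,.061,.16],-85.05)
E
```

```text
0.017
t 0.15 pos [ 201.8 -538.   247.6] yaw [-8.999e+01  8.000e-02 -6.944e+01] gap 85.3 F [ 0.3 -0.2 -0.3]
 TURN first rx,ry,rz [-0.      0.1734 -0.0009]  then shift dx,dy,dz [-11.513   1.753   5.909]
```

Request:
{"name": "move_arm", "arguments": {"motion": [{"ry": 0.087}, {"ry": 0.086}, {"dx": -0.96, "dz": 0.49}, {"dx": -0.96, "dz": 0.49}, {"dx": -0.96, "dz": 0.49}, {"dx": -0.96, "dz": 0.49}, {"dx": -0.96, "dz": 0.49}, {"dx": -0.96, "dz": 0.49}, {"dx": -0.96, "dz": 0.49}, {"dx": -0.96, "dz": 0.49}]}}

```text
validation failed for argument at $.mo...
```

Request:
{"name": "move_arm", "arguments": {"motion": [{"dx": -0.96, "dz": 0.49}, {"dx": -0.96, "dz": 0.49}, {"dx": -0.96, "dz": 0.49}, {"dx": -0.96, "dz": 0.49}, {"dy": 0.8}, {"dy": 0.9}, {}]}}

```text
validation failed for argument at $.mo...
```

Run:
```python
from h import *
f,P=grab('wrist','w1')
plan([.4465,.061,.084],-85.05)
s=read_state();R=Rn.from_euler('xyz',s['orientation'])
print('cam rel tool',R.inv().apply(np.array(f['eye'])-s['tool_pos']),(R.inv()*Rn.from_matrix(att(f['attitude']))).as_euler('xyz',degrees=True))
p=comp(P,.085,.12,(.4465,.061),.04);print('knob',circ(p) if len(p) else 0)
p=comp(P,.05,.066,(.4465,.061),.08);print('top',np.median(p[:,2]) if len(p) else 0)
```

```text
t 0.2 pos [ 201.8 -538.1  247.8] yaw [-8.999e+01  6.000e-02 -6.944e+01] gap 85.7 F [-0.8 -0.7 -0.1]
 TURN first rx,ry,rz [ 0.      0.1734 -0.0007]  then shift dx,dy,dz [-11.516   3.275   5.909]
cam rel tool [-0.00151284 -0.12611752  0.07309669] [-1.06821933e+02 -3.63608887e-02 -1.32506647e-02]
knob 0
top 0
```

View pics/w1.png

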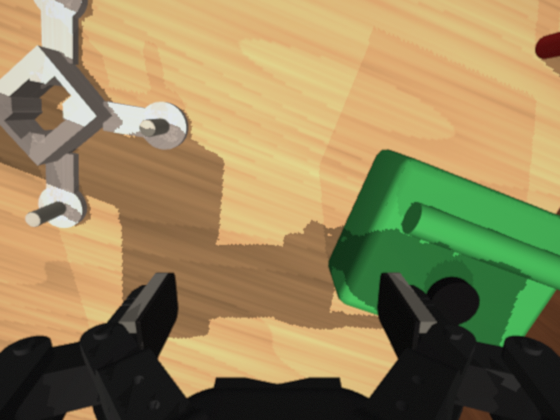

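The rows were refused, so I'll try one row with every key filled in. The wrist picture shows the start position: large hub at left, green block at right, fingers at (150,300) and (410,300).

Request:
{"name": "move_arm", "arguments": {"motion": [{"dx": 0, "dy": 0, "dz": 0, "rx": 0, "ry": 0.087, "rz": 0, "claw": 1}]}}

```text
clock: 0.32
tool_pos: [0.2019, -0.5382, 0.248]
orientation: [-1.571, 0.001, -1.352]
ft_force: [-0.7, 0.4, 1.0]
finger_gap: 0.0854
```

Request:
{"name": "move_arm", "arguments": {"motion": [{"dx": 0, "dy": 0, "dz": 0, "rx": 0, "ry": 0.086, "rz": 0, "claw": 1}, {"dx": -0.96, "dy": 0, "dz": 0.49, "rx": 0, "ry": 0, "rz": 0, "claw": 1}, {"dx": -0.96, "dy": 0, "dz": 0.49, "rx": 0, "ry": 0, "rz": 0, "claw": 1}, {"dx": -0.96, "dy": 0, "dz": 0.49, "rx": 0, "ry": 0, "rz": 0, "claw": 1}, {"dx": -0.96, "dy": 0, "dz": 0.49, "rx": 0, "ry": 0, "rz": 0, "claw": 1}, {"dx": -0.96, "dy": 0, "dz": 0.49, "rx": 0, "ry": 0, "rz": 0, "claw": 1}, {"dx": -0.96, "dy": 0, "dz": 0.49, "rx": 0, "ry": 0, "rz": 0, "claw": 1}, {"dx": -0.96, "dy": 0, "dz": 0.49, "rx": 0, "ry": 0, "rz": 0, "claw": 1}, {"dx": -0.96, "dy": 0, "dz": 0.49, "rx": 0, "ry": 0, "rz": 0, "claw": 1}, {"dx": -0.96, "dy": 0, "dz": 0.49, "rx": 0, "ry": 0, "rz": 0, "claw": 1}]}}

```text
clock: 1.58
tool_pos: [0.3844, -0.0872, 0.2484]
orientation: [-1.57, -0.001, -1.484]
ft_force: [1.3, -0.6, 0.3]
finger_gap: 0.0854
```

Request:
{"name": "move_arm", "arguments": {"motion": [{"dx": -0.96, "dy": 0, "dz": 0.49, "rx": 0, "ry": 0, "rz": 0, "claw": 1}, {"dx": -0.96, "dy": 0, "dz": 0.49, "rx": 0, "ry": 0, "rz": 0, "claw": 1}, {"dx": -0.96, "dy": 0, "dz": 0.49, "rx": 0, "ry": 0, "rz": 0, "claw": 1}, {"dx": 0, "dy": 0.8, "dz": 0, "rx": 0, "ry": 0, "rz": 0, "claw": 1}, {"dx": 0, "dy": 0.9, "dz": 0, "rx": 0, "ry": 0, "rz": 0, "claw": 1}, {"dx": 0, "dy": 0, "dz": 0, "rx": 0, "ry": 0, "rz": 0, "claw": 1}]}}

```text
clock: 2.33
tool_pos: [0.4418, 0.0613, 0.1607]
orientation: [-1.579, 0.001, -1.483]
ft_force: [-0.5, 0.1, 0.8]
finger_gap: 0.0852
```

Run:
```python
from h import *
f,P=grab('wrist','w1b')
plan([.4465,.061,.084],-85.05)
p=comp(P,.085,.12,(.4465,.061),.04);print('knob',circ(p) if len(p) else 0)
p=comp(P,.05,.066,(.4465,.061),.08);print('top',np.median(p[:,2]) if len(p) else 0)
```

```text
t 2.38 pos [443.9  61.  162.7] yaw [-9.017e+01  1.000e-02 -8.500e+01] gap 85.3 F [-0.3  0.6  0.1]
 TURN first rx,ry,rz [ 0.0019  0.0005 -0.0002]  then shift dx,dy,dz [0.005 1.574 0.052]
knob (array([442. ,  60.9]), 15.2, array([444. ,  60.9]), 93.7, 1807)
top 0.060663478594753725
```

Request:
{"name": "move_arm", "arguments": {"motion": [{"dx": 0, "dy": 0.6, "dz": 0.02, "rx": 0, "ry": 0, "rz": 0, "claw": 1}, {"dx": 0, "dy": 0.6, "dz": 0, "rx": 0, "ry": 0, "rz": 0, "claw": 1}, {"dx": 0, "dy": 0.32, "dz": 0, "rx": 0, "ry": 0, "rz": 0, "claw": 0.6}, {"dx": 0, "dy": 0, "dz": 0, "rx": 0, "ry": 0, "rz": 0, "claw": 0}, {"dx": 0, "dy": 0, "dz": 0, "rx": 0, "ry": 0, "rz": 0, "claw": 0}, {"dx": 0, "dy": 0, "dz": 0, "rx": 0, "ry": 0, "rz": 0, "claw": 0}, {"dx": 0, "dy": 0, "dz": 0, "rx": 0, "ry": 0, "rz": 0, "claw": 0}], "grip_force": 40}}

```text
clock: 3.25
tool_pos: [0.4474, 0.0604, 0.0887]
orientation: [-1.567, -0.002, -1.483]
ft_force: [1.8, -3.3, 5.3]
finger_gap: 0.028
```

Request:
{"name": "move_arm", "arguments": {"motion": [{"dx": 0, "dy": 0, "dz": 0, "rx": 0, "ry": 0, "rz": 0, "claw": 0}, {"dx": 0, "dy": -0.1, "dz": 0, "rx": 0, "ry": 0, "rz": 0, "claw": 0}, {"dx": 0, "dy": -0.1, "dz": 0, "rx": 0, "ry": 0, "rz": 0, "claw": 0}, {"dx": 0, "dy": -0.1, "dz": 0, "rx": 0, "ry": 0, "rz": 0, "claw": 0}, {"dx": 0, "dy": -0.1, "dz": 0, "rx": 0, "ry": 0, "rz": 0, "claw": 0}, {"dx": 0, "dy": 0, "dz": 0, "rx": 0, "ry": 0, "rz": 0, "claw": 0}]}}

```text
clock: 4.0
tool_pos: [0.4474, 0.0604, 0.1074]
orientation: [-1.568, -0.002, -1.483]
ft_force: [3.8, -3.9, 0.2]
finger_gap: 0.0283
```

Request:
{"name": "move_arm", "arguments": {"motion": [{"dx": 0, "dy": -0.06, "dz": 0, "rx": 0, "ry": 0, "rz": 0, "claw": 0}, {"dx": 0, "dy": -0.06, "dz": 0, "rx": 0, "ry": 0, "rz": 0, "claw": 0}, {"dx": 0, "dy": 0, "dz": 0, "rx": 0, "ry": 0, "rz": 0, "claw": 0}]}}

```text
clock: 4.38
tool_pos: [0.4472, 0.0604, 0.1085]
orientation: [-1.57, -0.001, -1.484]
ft_force: [13.5, -4.5, -41.6]
finger_gap: 0.0276
```

The pull force jumped to 41 N at 20 mm of travel, which is the end stop. I'll release, rise and check.

Request:
{"name": "move_arm", "arguments": {"motion": [{"dx": 0, "dy": 0.1, "dz": 0, "rx": 0, "ry": 0, "rz": 0, "claw": 0}, {"dx": 0, "dy": 0, "dz": 0, "rx": 0, "ry": 0, "rz": 0, "claw": 0.6}, {"dx": 0, "dy": 0, "dz": 0, "rx": 0, "ry": 0, "rz": 0, "claw": 1}, {"dx": 0, "dy": 0, "dz": 0, "rx": 0, "ry": 0, "rz": 0, "claw": 1}, {"dx": 0, "dy": -0.8, "dz": 0, "rx": 0, "ry": 0, "rz": 0, "claw": 1}, {"dx": 0, "dy": -1, "dz": 0, "rx": 0, "ry": 0, "rz": 0, "claw": 1}, {"dx": 0, "dy": 0, "dz": 0.8, "rx": 0, "ry": 0, "rz": 0, "claw": 1}, {"dx": 0, "dy": 0, "dz": 0, "rx": 0, "ry": 0, "rz": 0, "claw": 1}]}}

```text
clock: 5.38
tool_pos: [0.4881, 0.0648, 0.1993]
orientation: [-1.567, -0.0, -1.484]
ft_force: [0.2, -0.1, 0.3]
finger_gap: 0.0851
```

Run:
```python
from h import *
f,P=grab('wrist','w2'); t,T=grab('top')
for Q in (P,T):
    p=comp(Q,.085,.13,(.4465,.061),.04);print('knob',circ(p) if len(p) else 0)
    p=comp(Q,.094,.104,(.5955,.0735),.03);print('spindle',circ(p) if len(p) else 0)
    p=comp(Q,.05,.063,(.545,.07),.15);print('top',np.median(p[:,2]) if len(p) else 0)
p=comp(T,.006,.02,(.537,-.215),.06);print('key',rect(p[p[:,2]>.009]),p[p[:,2]>.009].mean(0),len(p))
plan([.537,-.214,.16],-117.1)
```

```text
knob (array([442.2,  60.9]), 15.1, array([445.5,  61. ]), 111.1, 1445)
spindle (array([591.2,  73.8]), 15.6, array([591.4,  73.8]), 100.7, 968)
top 0.060633323113058635
knob (array([445.3,  61.6]), 14.9, array([445.3,  60.3]), 111.1, 117)
spindle (array([595.6,  64. ]), 8.9, array([596.8,  63.2]), 101.0, 18)
top 0.060530671299783456
key (array([ 539.8, -208.5]), array([12.3, 42.8]), 66.8) [ 0.53956934 -0.20830234  0.01267288] 77
t 5.47 pos [484.6  64.7 197.9] yaw [-9.012e+01  2.000e-02 -8.500e+01] gap 85.6 F [-0.   0.5 -0.2]
 TURN first rx,ry,rz [1.300e-03 3.566e-01 1.000e-04]  then shift dx,dy,dz [4.485 0.757 3.472]
```

Run:
```python
from h import *
f,P=grab('wrist'); T=np.load('top.npy'); 
p=comp(P,.085,.13,(.444,.061),.012);print(np.percentile(p[:,2],[5,25,50,75,95]))
p=comp(T,.085,.13,(.4455,.061),.010);print('before',np.percentile(p[:,2],[5,25,50,75,95]))
p=comp(grab('top')[1],.085,.13,(.4455,.061),.010);print('after',np.percentile(p[:,2],[5,25,50,75,95]))
plan([.4465,.061,.15],-85.05)
```

```text
[0.10951183 0.11107721 0.11160386 0.11202648 0.11260573]
before [0.09211237 0.09356733 0.09456087 0.09543633 0.09708723]
after [0.10951979 0.11054576 0.11215733 0.11311083 0.11440286]
t 5.58 pos [484.   64.6 197.6] yaw [-9.015e+01  2.000e-02 -8.501e+01] gap 86.0 F [ 0.8  0.7 -0.1]
 TURN first rx,ry,rz [ 0.0016  0.0005 -0.0002]  then shift dx,dy,dz [ 0.007  0.952 -0.754]
```

The knob is about 2 mm short: my 5 mm relaxing move pushed it back before the release. I'll pull it again.

Request:
{"name": "move_arm", "arguments": {"motion": [{"dx": 0, "dy": 0, "dz": -0.75, "rx": 0, "ry": 0, "rz": 0, "claw": 1}, {"dx": 0, "dy": 0.9, "dz": 0, "rx": 0, "ry": 0, "rz": 0, "claw": 1}, {"dx": 0, "dy": 0.9, "dz": 0, "rx": 0, "ry": 0, "rz": 0, "claw": 0.7}, {"dx": 0, "dy": 0, "dz": 0, "rx": 0, "ry": 0, "rz": 0, "claw": 0}, {"dx": 0, "dy": 0, "dz": 0, "rx": 0, "ry": 0, "rz": 0, "claw": 0}, {"dx": 0, "dy": 0, "dz": 0, "rx": 0, "ry": 0, "rz": 0, "claw": 0}, {"dx": 0, "dy": 0, "dz": 0, "rx": 0, "ry": 0, "rz": 0, "claw": 0}, {"dx": 0, "dy": -0.06, "dz": 0, "rx": 0, "ry": 0, "rz": 0, "claw": 0}, {"dx": 0, "dy": 0, "dz": 0, "rx": 0, "ry": 0, "rz": 0, "claw": 0}]}}

```text
clock: 6.7
tool_pos: [0.4489, 0.0606, 0.1109]
orientation: [-1.569, -0.002, -1.483]
ft_force: [1.7, -5.8, -8.7]
finger_gap: 0.0278
```

Request:
{"name": "move_arm", "arguments": {"motion": [{"dx": 0, "dy": -0.02, "dz": 0, "rx": 0, "ry": 0, "rz": 0, "claw": 0}, {"dx": 0, "dy": 0, "dz": 0, "rx": 0, "ry": 0, "rz": 0, "claw": 0}]}}

```text
clock: 6.95
tool_pos: [0.4488, 0.0606, 0.1109]
orientation: [-1.57, -0.001, -1.483]
ft_force: [4.1, -4.8, -15.2]
finger_gap: 0.0278
```

Force rises with no more travel, so this is the end stop. Releasing in place.

Request:
{"name": "move_arm", "arguments": {"motion": [{"dx": 0, "dy": 0, "dz": 0, "rx": 0, "ry": 0, "rz": 0, "claw": 0.6}, {"dx": 0, "dy": 0, "dz": 0, "rx": 0, "ry": 0, "rz": 0, "claw": 1}, {"dx": 0, "dy": 0, "dz": 0, "rx": 0, "ry": 0, "rz": 0, "claw": 1}, {"dx": 0, "dy": -0.8, "dz": 0, "rx": 0, "ry": 0, "rz": 0, "claw": 1}, {"dx": 0, "dy": -1, "dz": 0, "rx": 0, "ry": 0, "rz": 0, "claw": 1}, {"dx": 0, "dy": 0, "dz": 0.75, "rx": 0, "ry": 0, "rz": 0, "claw": 1}, {"dx": 0, "dy": 0, "dz": 0, "rx": 0, "ry": 0, "rz": 0, "claw": 1}]}}

```text
clock: 7.82
tool_pos: [0.4883, 0.0648, 0.2036]
orientation: [-1.566, -0.0, -1.484]
ft_force: [-0.4, 0.4, -0.5]
finger_gap: 0.0852
```

Run:
```python
from h import *
f,P=grab('wrist','w2')
p=comp(P,.085,.13,(.444,.061),.012);print(np.percentile(p[:,2],[5,25,50,75,95]))
t,T=grab('top');p=comp(T,.085,.13,(.4455,.061),.010);print('after',np.percentile(p[:,2],[5,25,50,75,95]))
p=comp(T,.006,.02,(.5398,-.2085),.06);p=p[p[:,2]>.009];print('key',rect(p),p.mean(0),len(p))
plan([.54,-.2085,.14],-118.1)
```

```text
[0.11050368 0.11201042 0.11256975 0.11298258 0.11357859]
after [0.11130646 0.11217279 0.11271248 0.11409321 0.11527724]
key (array([ 539.4, -208.3]), array([11.7, 42.9]), 66.4) [ 0.53914031 -0.20823193  0.01304725] 67
t 7.92 pos [484.9  64.7 202.1] yaw [-9.008e+01  2.000e-02 -8.500e+01] gap 85.3 F [-0.3  0.  -0.7]
 TURN first rx,ry,rz [9.000e-04 3.677e-01 1.000e-04]  then shift dx,dy,dz [4.302 1.241 3.546]
```

View pics/w2.png

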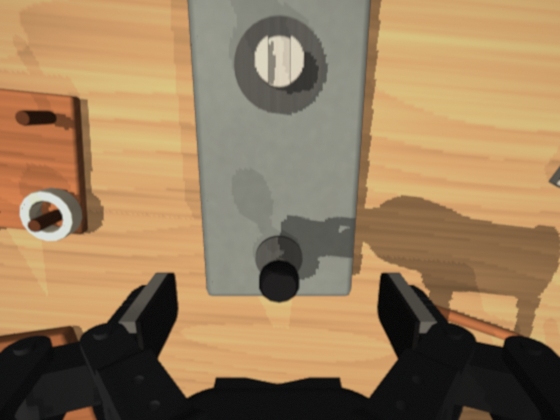

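The knob is out: its top reads 112.6 mm with a +0.7 mm bias. The wrist image shows the knob at (278,283) and the spindle slot at (279,60), lying along the machine's x. Now the key.

Request:
{"name": "move_arm", "arguments": {"motion": [{"dx": 0, "dy": 0, "dz": 0, "rx": 0, "ry": 0.106, "rz": 0, "claw": 1}, {"dx": 0, "dy": 0, "dz": 0, "rx": 0, "ry": 0.106, "rz": 0, "claw": 1}, {"dx": 0, "dy": 0, "dz": 0, "rx": 0, "ry": 0.106, "rz": 0, "claw": 1}, {"dx": 0.92, "dy": 0, "dz": 0.64, "rx": 0, "ry": 0, "rz": 0, "claw": 1}, {"dx": 0.92, "dy": 0, "dz": 0.64, "rx": 0, "ry": 0, "rz": 0, "claw": 1}, {"dx": 0.92, "dy": 0, "dz": 0.64, "rx": 0, "ry": 0, "rz": 0, "claw": 1}, {"dx": 0.92, "dy": 0, "dz": 0.64, "rx": 0, "ry": 0, "rz": 0, "claw": 1}, {"dx": 0.9, "dy": 0.8, "dz": 0.64, "rx": 0, "ry": 0, "rz": 0, "claw": 1}, {"dx": 0, "dy": 1, "dz": 0, "rx": 0, "ry": 0, "rz": 0, "claw": 0.6}, {"dx": 0, "dy": 0, "dz": 0, "rx": 0, "ry": 0, "rz": 0, "claw": 0.6}]}}

```text
clock: 9.18
tool_pos: [0.5352, -0.2033, 0.1116]
orientation: [-1.582, 0.001, -1.985]
ft_force: [0.5, 0.5, -0.2]
finger_gap: 0.052
```

Run:
```python
from h import *
f,P=grab('wrist','w3')
p=comp(P,.007,.02,(.54,-.209),.05);p=p[p[:,2]<.016];print('key',rect(p),p.mean(0)*1000,len(p))
plan([.54,-.209,.03],-113.6)
```

```text
key (array([ 536.7, -209.8]), array([11.9, 44. ]), 68.0) [ 537.66312323 -210.28053818   12.52926581] 1067
t 9.22 pos [ 537.3 -203.9  114.2] yaw [-9.0320e+01  3.0000e-02 -1.1365e+02] gap 51.0 F [-0.   0.3 -0.1]
 TURN first rx,ry,rz [ 0.0036 -0.0006 -0.0004]  then shift dx,dy,dz [0.073 1.685 0.09 ]
```

View pics/w3.png

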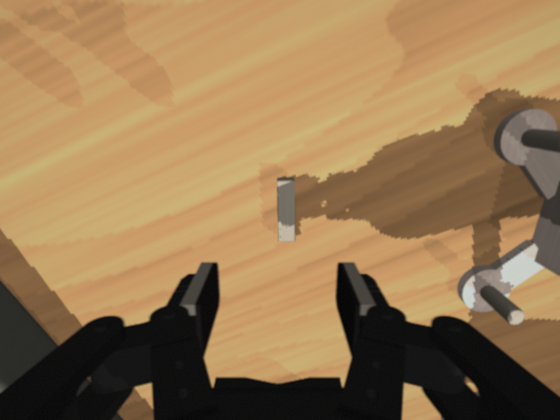

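Request:
{"name": "move_arm", "arguments": {"motion": [{"dx": 0.1, "dy": 0.6, "dz": 0.09, "rx": 0, "ry": -0.018, "rz": 0, "claw": 0.5}, {"dx": 0, "dy": 0.6, "dz": 0, "rx": 0, "ry": 0, "rz": 0, "claw": 0.5}, {"dx": 0, "dy": 0, "dz": 0, "rx": 0, "ry": 0, "rz": 0, "claw": 0.5}, {"dx": 0, "dy": 0, "dz": 0, "rx": 0, "ry": 0, "rz": 0, "claw": 0.5}]}}

```text
clock: 9.72
tool_pos: [0.5429, -0.2114, 0.058]
orientation: [-1.567, -0.0, -1.954]
ft_force: [-1.1, -0.2, -0.3]
finger_gap: 0.0427
```

Run:
```python
from h import *
f,P=grab('wrist','w4')
p=comp(P,.007,.02,(.54,-.209),.05);p=p[p[:,2]<.016];print('key',rect(p),p.mean(0)*1000,len(p))
plan([.5397,-.2105,.0235],-112)
```

```text
key (array([ 536.3, -210.1]), array([11.5, 44.8]), 67.8) [ 537.8678963  -210.58139602   12.52191976] 1635
t 9.78 pos [ 543.  -211.6   58.1] yaw [-8.9760e+01 -3.0000e-02 -1.1197e+02] gap 42.7 F [0.5 0.2 0.3]
 TURN first rx,ry,rz [-0.0027  0.0003  0.0003]  then shift dx,dy,dz [ 0.005  0.691 -0.07 ]
```

Request:
{"name": "move_arm", "arguments": {"motion": [{"dx": 0, "dy": 0.4, "dz": -0.05, "rx": 0, "ry": 0, "rz": 0, "claw": 0.4}, {"dx": 0, "dy": 0.29, "dz": 0, "rx": 0, "ry": 0, "rz": 0, "claw": 0.3}, {"dx": 0, "dy": 0, "dz": 0, "rx": 0, "ry": 0, "rz": 0, "claw": 0.3}, {"dx": 0, "dy": 0, "dz": 0, "rx": 0, "ry": 0, "rz": 0, "claw": 0}, {"dx": 0, "dy": 0, "dz": 0, "rx": 0, "ry": 0, "rz": 0, "claw": 0}, {"dx": 0, "dy": 0, "dz": 0, "rx": 0, "ry": 0, "rz": 0, "claw": 0}, {"dx": 0, "dy": 0, "dz": 0, "rx": 0, "ry": 0, "rz": 0, "claw": 0}], "grip_force": 60}}

```text
clock: 10.65
tool_pos: [0.5398, -0.2107, 0.0218]
orientation: [-1.569, -0.0, -1.955]
ft_force: [0.5, 0.4, 5.0]
finger_gap: 0.0097
```

Request:
{"name": "move_arm", "arguments": {"motion": [{"dx": 0, "dy": -1, "dz": 0, "rx": 0, "ry": 0, "rz": 0, "claw": 0}, {"dx": 0, "dy": -1, "dz": 0, "rx": 0, "ry": 0, "rz": 0, "claw": 0}, {"dx": 0, "dy": -0.6, "dz": 0, "rx": 0, "ry": -0.1, "rz": 0, "claw": 0}, {"dx": 0, "dy": 0, "dz": 0, "rx": 0, "ry": -0.1, "rz": 0, "claw": 0}, {"dx": 0, "dy": 0, "dz": 0, "rx": 0, "ry": -0.1, "rz": 0, "claw": 0}, {"dx": -0.93, "dy": 0, "dz": 0.27, "rx": 0, "ry": 0, "rz": 0, "claw": 0}, {"dx": -0.93, "dy": 0, "dz": 0.27, "rx": 0, "ry": 0, "rz": 0, "claw": 0}, {"dx": -0.93, "dy": 0, "dz": 0.27, "rx": 0, "ry": 0, "rz": 0, "claw": 0}, {"dx": -0.93, "dy": 0, "dz": 0.27, "rx": 0, "ry": 0, "rz": 0, "claw": 0}, {"dx": -0.93, "dy": 0, "dz": 0.27, "rx": 0, "ry": 0, "rz": 0, "claw": 0}]}}

```text
clock: 11.9
tool_pos: [0.586, 0.0287, 0.1507]
orientation: [-1.572, -0.0, -1.484]
ft_force: [0.6, 0.5, -0.6]
finger_gap: 0.0097
```

Request:
{"name": "move_arm", "arguments": {"motion": [{"dx": -0.93, "dy": 0, "dz": 0.27, "rx": 0, "ry": 0, "rz": 0, "claw": 0}, {"dx": 0, "dy": 0, "dz": 0, "rx": 0, "ry": 0, "rz": 0, "claw": 0}, {"dx": 0, "dy": 0, "dz": 0, "rx": 0, "ry": 0, "rz": 0, "claw": 0}, {"dx": 0, "dy": 0, "dz": 0, "rx": 0, "ry": 0, "rz": 0, "claw": 0}]}}

```text
clock: 12.4
tool_pos: [0.5953, 0.0735, 0.1509]
orientation: [-1.572, -0.001, -1.485]
ft_force: [-0.1, 0.0, -0.2]
finger_gap: 0.01
```

Run:
```python
from h import *
f,P=grab('wrist','w5')
cv2.imwrite('pics/w5c.png',cv2.resize(f['frame'][180:420,160:400],None,fx=2.5,fy=2.5))
plan([.5956,.0736,.130],-85.05)
p=comp(P,.094,.104,(.593,.0736),.03);print('spindle',circ(p) if len(p) else 0)
```

```text
t 12.45 pos [595.4  73.4 151. ] yaw [-9.003e+01 -2.000e-02 -8.510e+01] gap 9.7 F [-0.8 -0.4 -1.4]
 TURN first rx,ry,rz [ 0.0003 -0.0006  0.0002]  then shift dx,dy,dz [-0.004  0.42   0.004]
spindle (array([591.9,  73.9]), 15.5, array([596. ,  73.9]), 100.5, 667)
```

View pics/w5c.png

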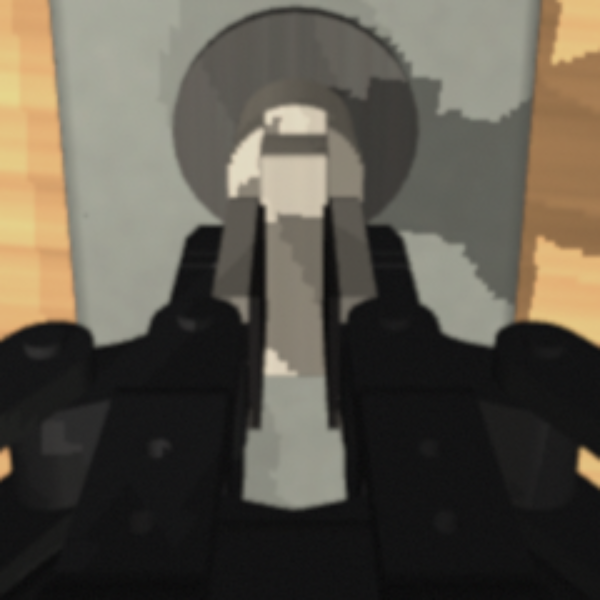

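Crop: the key in the fingers (262–328) is centred on the slot (265–327), with the spindle disc at 229–362. It is aligned, so I'll lower it.

Request:
{"name": "move_arm", "arguments": {"motion": [{"dx": 0, "dy": 0.3, "dz": 0, "rx": 0, "ry": 0, "rz": 0, "claw": 0}, {"dx": 0, "dy": 0.25, "dz": 0, "rx": 0, "ry": 0, "rz": 0, "claw": 0}, {"dx": 0, "dy": 0.1, "dz": 0, "rx": 0, "ry": 0, "rz": 0, "claw": 0}, {"dx": 0, "dy": 0, "dz": 0, "rx": 0, "ry": 0, "rz": 0, "claw": 0}, {"dx": 0, "dy": 0, "dz": 0, "rx": 0, "ry": 0, "rz": 0, "claw": 0}]}}

```text
clock: 13.08
tool_pos: [0.5954, 0.0742, 0.1183]
orientation: [-1.572, -0.001, -1.484]
ft_force: [-0.1, -2.7, -2.0]
finger_gap: 0.0096
```

Request:
{"name": "move_arm", "arguments": {"motion": [{"dx": 0, "dy": 0.02, "dz": 0, "rx": 0, "ry": 0, "rz": 0, "claw": 0}, {"dx": 0, "dy": 0.02, "dz": 0, "rx": 0, "ry": 0, "rz": 0, "claw": 0}, {"dx": 0, "dy": 0, "dz": 0, "rx": 0, "ry": 0, "rz": 0, "claw": 0}]}}

```text
clock: 13.45
tool_pos: [0.5958, 0.0743, 0.1175]
orientation: [-1.57, -0.001, -1.484]
ft_force: [-1.6, -2.6, 5.2]
finger_gap: 0.0095
```

Request:
{"name": "move_arm", "arguments": {"motion": [{"dx": 0, "dy": 0, "dz": 0, "rx": 0, "ry": 0, "rz": 0, "claw": 0.2}, {"dx": 0, "dy": 0, "dz": 0, "rx": 0, "ry": 0, "rz": 0, "claw": 0.4}, {"dx": 0, "dy": 0, "dz": 0, "rx": 0, "ry": 0, "rz": 0, "claw": 0.5}, {"dx": 0, "dy": -0.9, "dz": 0, "rx": 0, "ry": 0, "rz": 0, "claw": 0.5}, {"dx": 0, "dy": -0.9, "dz": -0.7, "rx": 0, "ry": 0, "rz": 0, "claw": 1}, {"dx": 0, "dy": 0, "dz": -0.7, "rx": 0, "ry": 0, "rz": 0, "claw": 1}, {"dx": 0, "dy": 0, "dz": 0, "rx": 0, "ry": 0, "rz": 0, "claw": 1}, {"dx": 0, "dy": 0, "dz": 0, "rx": 0, "ry": 0, "rz": 0, "claw": 1}]}}

```text
clock: 14.45
tool_pos: [0.5264, 0.0687, 0.2065]
orientation: [-1.57, 0.0, -1.484]
ft_force: [0.3, 0.8, 1.1]
finger_gap: 0.0852
```

Run:
```python
from h import *
f,P=grab('wrist')
z=P[...,2]
p=comp(P,.094,.106,(.593,.0736),.035);
hi=p[p[:,2]>.0995+.0007+.001]; print('above',rect(hi),hi.mean(0)*1000,len(hi))
print('key z along x', [(round(x,3),np.round(np.median(q[:,2])*1000,1),len(q)) for x in np.arange(.565,.62,.005) for q in [p[(abs(p[:,0]-x)<.0025)&(abs(p[:,1]-.0738)<.004)]] if len(q)])
for s in(-1,1):
    q=p[(abs(p[:,0]-.592)<.006)&(abs(p[:,1]-.0738-s*.011)<.0025)];print('cheek',np.median(q[:,2])*1000,len(q))
v,u=np.where((z>.094)&(z<.106)&(np.hypot(P[...,0]-.593,P[...,1]-.0736)<.035)); c=f['frame'][max(v.mean()-60,0).__int__():int(v.mean()+60),int(u.mean()-80):int(u.mean()+80)]
cv2.imwrite('pics/w6.png',cv2.resize(c,None,fx=4,fy=4,interpolation=cv2.INTER_CUBIC)); plan([.4455,-.397,.2],-117.1)
```

```text
above (array([593.2,  74.1]), array([43.9, 29.5]), 4.7) [593.52441318  74.39196132 102.52378972] 1452
key z along x [(np.float64(0.57), np.float64(102.5), 22), (np.float64(0.575), np.float64(102.7), 86), (np.float64(0.58), np.float64(102.8), 95), (np.float64(0.585), np.float64(102.7), 98), (np.float64(0.59), np.float64(102.7), 94), (np.float64(0.595), np.float64(102.8), 99), (np.float64(0.6), np.float64(102.7), 100), (np.float64(0.605), np.float64(102.8), 103), (np.float64(0.61), np.float64(102.8), 104), (np.float64(0.615), np.float64(102.2), 59)]
cheek 100.75028330165684 141
cheek 100.6914465115164 148
t 14.5 pos [526.7  68.6 206.3] yaw [-89.97   0.   -85.02] gap 85.6 F [ 0.1 -0.5 -0.3]
 TURN first rx,ry,rz [-3.000e-04  3.565e-01 -1.000e-04]  then shift dx,dy,dz [9.03  0.126 2.797]
```

View pics/w6.png

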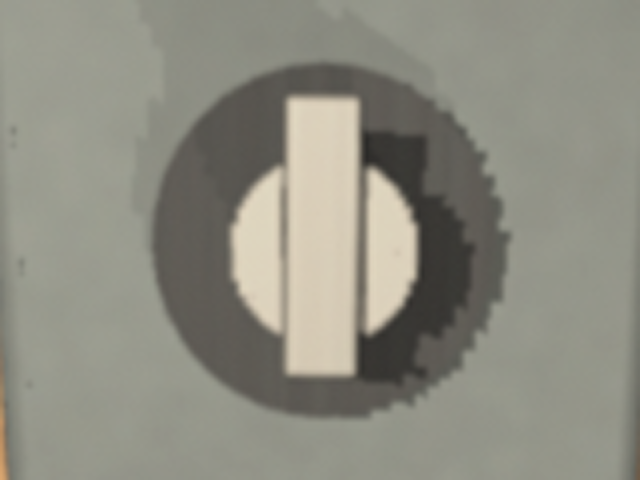

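The key lies flat in the slot, 2.0 mm above the cheeks and about 2 mm off-centre toward +x. The keyway allows that. Now the hub.

Request:
{"name": "move_arm", "arguments": {"motion": [{"dx": 0, "dy": 0, "dz": 0, "rx": 0, "ry": 0.0891, "rz": 0, "claw": 1}, {"dx": 0, "dy": 0, "dz": 0, "rx": 0, "ry": 0.0891, "rz": 0, "claw": 1}, {"dx": 0, "dy": 0, "dz": 0, "rx": 0, "ry": 0.0891, "rz": 0, "claw": 1}, {"dx": 0, "dy": 0, "dz": 0, "rx": 0, "ry": 0.0891, "rz": 0, "claw": 1}, {"dx": 0.9, "dy": 0, "dz": 0.15, "rx": 0, "ry": 0, "rz": 0, "claw": 1}, {"dx": 0.9, "dy": 0, "dz": 0.15, "rx": 0, "ry": 0, "rz": 0, "claw": 1}, {"dx": 0.9, "dy": 0, "dz": 0.15, "rx": 0, "ry": 0, "rz": 0, "claw": 1}, {"dx": 0.9, "dy": 0, "dz": 0.15, "rx": 0, "ry": 0, "rz": 0, "claw": 1}, {"dx": 0.9, "dy": 0, "dz": 0.15, "rx": 0, "ry": 0, "rz": 0, "claw": 1}, {"dx": 0.9, "dy": 0, "dz": 0.15, "rx": 0, "ry": 0, "rz": 0, "claw": 1}]}}

```text
clock: 15.75
tool_pos: [0.4435, -0.1942, 0.2061]
orientation: [-1.571, 0.0, -2.044]
ft_force: [1.2, -0.1, -0.7]
finger_gap: 0.0857
```

Request:
{"name": "move_arm", "arguments": {"motion": [{"dx": 0.9, "dy": 0, "dz": 0.15, "rx": 0, "ry": 0, "rz": 0, "claw": 1}, {"dx": 0.9, "dy": 0, "dz": 0.15, "rx": 0, "ry": 0, "rz": 0, "claw": 1}, {"dx": 0.9, "dy": 0, "dz": 0.15, "rx": 0, "ry": 0, "rz": 0, "claw": 1}, {"dx": 0.9, "dy": 0, "dz": 0.15, "rx": 0, "ry": 0, "rz": 0, "claw": 1}, {"dx": 0, "dy": 0.7, "dz": 0, "rx": 0, "ry": 0, "rz": 0, "claw": 1}, {"dx": 0, "dy": 0.66, "dz": 0, "rx": 0, "ry": 0, "rz": 0, "claw": 1}, {"dx": 0, "dy": 0, "dz": 0, "rx": 0, "ry": 0, "rz": 0, "claw": 1}, {"dx": 0, "dy": 0, "dz": 0, "rx": 0, "ry": 0, "rz": 0, "claw": 1}, {"dx": 0, "dy": 0, "dz": 0, "rx": 0, "ry": 0, "rz": 0, "claw": 1}]}}

```text
clock: 16.88
tool_pos: [0.3888, -0.3671, 0.1401]
orientation: [-1.568, -0.001, -2.043]
ft_force: [-0.5, -0.4, -0.1]
finger_gap: 0.0852
```

Run:
```python
from h import *
f,P=grab('wrist','w7')
c=(.444,-.397)
p=comp(P,.027,.037,c,.05);print('boss',rect(p),p.mean(0)*1000,len(p))
p=p[abs(p[:,2]-np.median(p[:,2]))<.0025];print('boss',rect(p))
p=comp(P,.034,.05,c,.11)
_,lab,_,cen=cv2.connectedComponentsWithStats(((P[...,2]>.036)&(P[...,2]<.047)).astype(np.uint8))
for i in range(1,len(cen)):
    q=P[lab==i]
    if len(q)>60: q=q[q[:,2]>q[:,2].max()-.004]; print('peg',circ(q))
plan([.4463,-.3978,.14],-117.1)
```

```text
boss (array([ 442.3, -398.8]), array([56.3, 60. ]), 63.1) [ 443.5611308  -399.50798208   32.61181769] 5105
boss (array([ 442.3, -398.8]), array([56.3, 60. ]), 63.1)
peg (array([ 518.1, -374.2]), 6.0, array([ 517.8, -374.4]), 42.6, 340)
peg (array([ 466.7, -474.6]), 5.9, array([ 466.7, -474.4]), 42.5, 331)
peg (array([ 417.7, -322.8]), 6.0, array([ 417.8, -323.3]), 42.4, 227)
peg (array([ 366.5, -423.2]), 5.9, array([ 366.7, -423.2]), 42.4, 219)
peg (array([ 297.6, -283.3]), 7.7, array([ 301. , -285.7]), 44.8, 72)
t 16.93 pos [ 388.6 -367.   140. ] yaw [-8.9850e+01 -7.0000e-02 -1.1707e+02] gap 85.4 F [-1.  -0.1  0.3]
 TURN first rx,ry,rz [-0.0017  0.0004  0.0008]  then shift dx,dy,dz [2.400e-02 1.000e-03 1.308e+00]
```

View pics/w7.png

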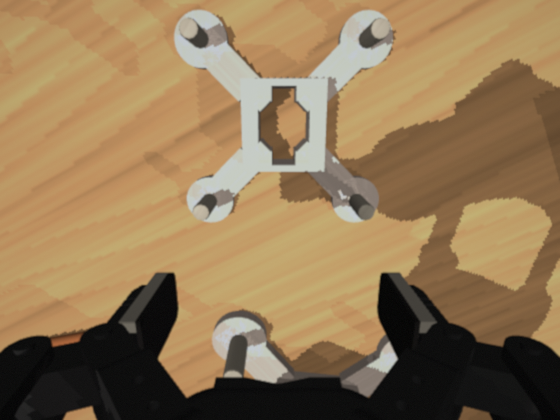

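Wrist view: small hub centred at (285,122) px and squared to the tool, with its keyway along the tool's z. The hub's measured yaw is -27.1°. Grasping the boss.

Request:
{"name": "move_arm", "arguments": {"motion": [{"dx": 0.05, "dy": 0, "dz": 0.66, "rx": 0, "ry": 0, "rz": 0, "claw": 1}, {"dx": 0, "dy": 0, "dz": 0.66, "rx": 0, "ry": 0, "rz": 0, "claw": 1}, {"dx": 0, "dy": 0.8, "dz": 0, "rx": 0, "ry": 0, "rz": 0, "claw": 1}, {"dx": 0, "dy": 0.8, "dz": 0, "rx": 0, "ry": 0, "rz": 0, "claw": 1}, {"dx": 0, "dy": 0.5, "dz": 0, "rx": 0, "ry": 0, "rz": 0, "claw": 1}, {"dx": 0, "dy": 0.24, "dz": 0, "rx": 0, "ry": 0, "rz": 0, "claw": 1}, {"dx": 0, "dy": 0, "dz": 0, "rx": 0, "ry": 0, "rz": 0, "claw": 0.9}]}}

```text
clock: 17.8
tool_pos: [0.4456, -0.3986, 0.0218]
orientation: [-1.571, -0.0, -2.043]
ft_force: [0.0, -0.4, -0.0]
finger_gap: 0.0768
```

Request:
{"name": "move_arm", "arguments": {"motion": [{"dx": 0, "dy": 0, "dz": 0, "rx": 0, "ry": 0, "rz": 0, "claw": 0.7}, {"dx": 0, "dy": 0, "dz": 0, "rx": 0, "ry": 0, "rz": 0, "claw": 0.5}, {"dx": 0, "dy": 0, "dz": 0, "rx": 0, "ry": 0, "rz": 0, "claw": 0.3}, {"dx": 0, "dy": 0, "dz": 0, "rx": 0, "ry": 0, "rz": 0, "claw": 0.3}, {"dx": 0, "dy": 0, "dz": 0, "rx": 0, "ry": 0, "rz": 0, "claw": 0.3}], "grip_force": 80}}

```text
clock: 18.42
tool_pos: [0.4463, -0.3998, 0.0237]
orientation: [-1.567, -0.002, -2.043]
ft_force: [-1.5, -0.3, 7.0]
finger_gap: 0.0544
```

Request:
{"name": "move_arm", "arguments": {"motion": [{"dx": 0, "dy": -0.3, "dz": 0, "rx": 0, "ry": 0, "rz": 0, "claw": 0.3}, {"dx": 0, "dy": -0.7, "dz": 0, "rx": 0, "ry": 0, "rz": 0, "claw": 0.3}, {"dx": 0, "dy": -0.8, "dz": 0, "rx": 0, "ry": 0, "rz": 0, "claw": 0.3}, {"dx": 0, "dy": -0.8, "dz": 0, "rx": 0, "ry": 0, "rz": 0, "claw": 0.3}, {"dx": 0, "dy": -0.4, "dz": 0, "rx": 0, "ry": 0, "rz": 0, "claw": 0.3}, {"dx": 0, "dy": 0, "dz": 0, "rx": 0, "ry": -0.089, "rz": 0, "claw": 0.3}, {"dx": 0, "dy": 0, "dz": 0, "rx": 0, "ry": -0.089, "rz": 0, "claw": 0.3}, {"dx": 0, "dy": 0, "dz": 0, "rx": 0, "ry": -0.089, "rz": 0, "claw": 0.3}, {"dx": 0, "dy": 0, "dz": 0, "rx": 0, "ry": -0.089, "rz": 0, "claw": 0.3}, {"dx": -0.35, "dy": 0, "dz": 0.14, "rx": 0, "ry": 0, "rz": 0, "claw": 0.3}]}}

```text
clock: 19.68
tool_pos: [0.4506, -0.3806, 0.1719]
orientation: [-1.571, -0.0, -1.487]
ft_force: [-0.5, 0.2, -2.9]
finger_gap: 0.0546
```

Request:
{"name": "move_arm", "arguments": {"motion": [{"dx": -0.7, "dy": 0, "dz": 0.29, "rx": 0, "ry": 0, "rz": 0, "claw": 0.3}, {"dx": -0.7, "dy": 0, "dz": 0.29, "rx": 0, "ry": 0, "rz": 0, "claw": 0.3}, {"dx": -0.7, "dy": 0, "dz": 0.29, "rx": 0, "ry": 0, "rz": 0, "claw": 0.3}, {"dx": -0.7, "dy": 0, "dz": 0.29, "rx": 0, "ry": 0, "rz": 0, "claw": 0.3}, {"dx": -0.7, "dy": 0, "dz": 0.29, "rx": 0, "ry": 0, "rz": 0, "claw": 0.3}, {"dx": -0.7, "dy": 0, "dz": 0.29, "rx": 0, "ry": 0, "rz": 0, "claw": 0.3}, {"dx": -0.7, "dy": 0, "dz": 0.29, "rx": 0, "ry": 0, "rz": 0, "claw": 0.3}, {"dx": -0.7, "dy": 0, "dz": 0.29, "rx": 0, "ry": 0, "rz": 0, "claw": 0.3}, {"dx": -0.7, "dy": 0, "dz": 0.29, "rx": 0, "ry": 0, "rz": 0, "claw": 0.3}, {"dx": -0.7, "dy": 0, "dz": 0.29, "rx": 0, "ry": 0, "rz": 0, "claw": 0.3}]}}

```text
clock: 20.92
tool_pos: [0.5644, -0.0167, 0.1719]
orientation: [-1.571, 0.001, -1.486]
ft_force: [-0.0, -0.6, -2.8]
finger_gap: 0.0544
```

Request:
{"name": "move_arm", "arguments": {"motion": [{"dx": -0.7, "dy": 0, "dz": 0.29, "rx": 0, "ry": 0, "rz": 0, "claw": 0.3}, {"dx": -0.7, "dy": 0, "dz": 0.29, "rx": 0, "ry": 0, "rz": 0, "claw": 0.3}, {"dx": -0.35, "dy": 0, "dz": 0.15, "rx": 0, "ry": 0, "rz": 0, "claw": 0.3}, {"dx": 0, "dy": 0, "dz": 0, "rx": 0, "ry": 0, "rz": 0, "claw": 0.3}, {"dx": 0, "dy": 0, "dz": 0, "rx": 0, "ry": 0, "rz": 0, "claw": 0.3}, {"dx": 0, "dy": 0, "dz": 0, "rx": 0, "ry": 0, "rz": 0, "claw": 0.3}]}}

```text
clock: 21.68
tool_pos: [0.5935, 0.0699, 0.1716]
orientation: [-1.571, -0.001, -1.486]
ft_force: [-0.1, 0.3, -2.2]
finger_gap: 0.0545
```

Run:
```python
from h import *
f,P=grab('wrist','w8')
plan([.5955,.0742,.135],-85.05)
t,T=grab('top')
# hub key position in scene: did hub come along?
_,lab,_,cen=cv2.connectedComponentsWithStats(((P[...,2]>.15)&(P[...,2]<.20)).astype(np.uint8))
for i in range(1,len(cen)):
    q=P[lab==i]
    if len(q)>60: print('blob',np.round(cen[i]),circ(q[q[:,2]>q[:,2].max()-.004]))
```

```text
t 21.73 pos [593.6  69.9 171.6] yaw [-9.002e+01 -2.000e-02 -8.514e+01] gap 54.6 F [ 0.8  0.6 -4.1]
 TURN first rx,ry,rz [ 0.0003 -0.001   0.0003]  then shift dx,dy,dz [-0.082  0.733  0.045]
blob [277. 241.] (array([603.9,  71.7]), 38.5, array([598.5,  71.8]), 196.9, 768)
blob [144. 401.] (array([533. , 123.5]), 3.8, array([534.2, 123.3]), 181.3, 78)
blob [411. 401.] (array([542.9,   8.3]), 4.1, array([544. ,   9.3]), 181.4, 85)
```

View pics/w8.png

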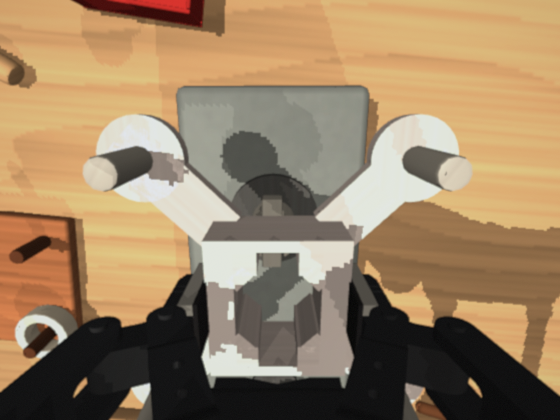

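Hub held square: bore at (278,300) px, and the key's end visible at (271,205), which matches the remaining 4 mm correction.

Request:
{"name": "move_arm", "arguments": {"motion": [{"dx": -0.08, "dy": 0, "dz": 0.045, "rx": 0, "ry": -0.001, "rz": 0, "claw": 0.3}, {"dx": 0, "dy": 0.5, "dz": 0, "rx": 0, "ry": 0, "rz": 0, "claw": 0.3}, {"dx": 0, "dy": 0.35, "dz": 0, "rx": 0, "ry": 0, "rz": 0, "claw": 0.3}, {"dx": 0, "dy": 0, "dz": 0, "rx": 0, "ry": 0, "rz": 0, "claw": 0.3}, {"dx": 0, "dy": 0, "dz": 0, "rx": 0, "ry": 0, "rz": 0, "claw": 0.3}]}}

```text
clock: 22.4
tool_pos: [0.5965, 0.0752, 0.1298]
orientation: [-1.57, -0.0, -1.483]
ft_force: [0.2, 0.2, -3.0]
finger_gap: 0.0547
```

Run:
```python
from h import *
f,P=grab('wrist','w9')
plan([.5955,.0742,.115],-85.05)
cv2.imwrite('pics/w9c.png',cv2.resize(f['frame'][170:400,170:390],None,fx=2.6,fy=2.6,interpolation=cv2.INTER_CUBIC))
```

```text
t 22.45 pos [596.7  75.2 130.1] yaw [-8.988e+01 -1.000e-02 -8.496e+01] gap 54.2 F [-0.1  0.2 -3.1]
 TURN first rx,ry,rz [-0.0013  0.0009  0.0001]  then shift dx,dy,dz [ 0.019  0.302 -0.025]
```

View pics/w9c.png

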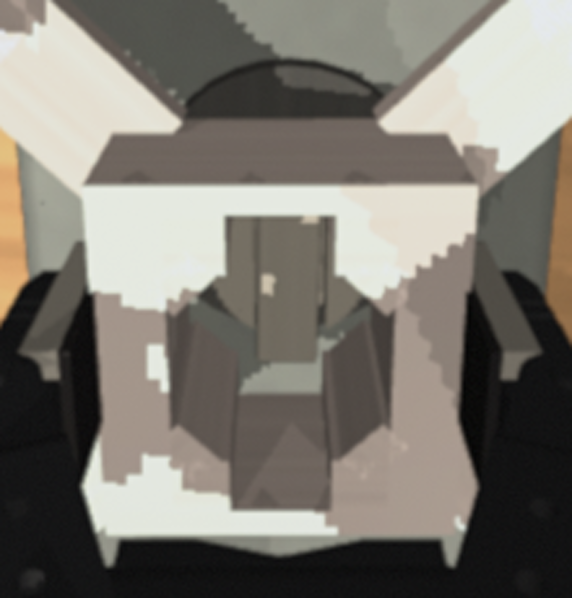

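Request:
{"name": "move_arm", "arguments": {"motion": [{"dx": 0.03, "dy": 0.03, "dz": -0.025, "rx": 0, "ry": 0, "rz": 0, "claw": 0.3}, {"dx": 0, "dy": 0.06, "dz": 0, "rx": 0, "ry": 0, "rz": 0, "claw": 0.3}, {"dx": 0, "dy": 0.06, "dz": 0, "rx": 0, "ry": 0, "rz": 0, "claw": 0.3}, {"dx": 0, "dy": 0, "dz": 0, "rx": 0, "ry": 0, "rz": 0, "claw": 0.3}, {"dx": 0, "dy": 0, "dz": 0, "rx": 0, "ry": 0, "rz": 0, "claw": 0.3}]}}

```text
clock: 23.08
tool_pos: [0.5947, 0.0737, 0.1216]
orientation: [-1.571, -0.0, -1.483]
ft_force: [-0.0, 0.0, -4.0]
finger_gap: 0.0544
```

No contact, and the hub's underside is already below the spindle top, so it is engaged. Continuing down.

Request:
{"name": "move_arm", "arguments": {"motion": [{"dx": 0, "dy": 0.1, "dz": 0, "rx": 0, "ry": 0, "rz": 0, "claw": 0.3}, {"dx": 0, "dy": 0.15, "dz": 0, "rx": 0, "ry": 0, "rz": 0, "claw": 0.3}, {"dx": 0, "dy": 0.15, "dz": 0, "rx": 0, "ry": 0, "rz": 0, "claw": 0.3}, {"dx": 0, "dy": 0, "dz": 0, "rx": 0, "ry": 0, "rz": 0, "claw": 0.3}, {"dx": 0, "dy": 0, "dz": 0, "rx": 0, "ry": 0, "rz": 0, "claw": 0.3}]}}

```text
clock: 23.7
tool_pos: [0.5948, 0.0736, 0.1015]
orientation: [-1.571, -0.0, -1.483]
ft_force: [0.1, -0.2, -3.9]
finger_gap: 0.0545
```

Request:
{"name": "move_arm", "arguments": {"motion": [{"dx": 0, "dy": 0.08, "dz": 0, "rx": 0, "ry": 0, "rz": 0, "claw": 0.3}, {"dx": 0, "dy": 0.06, "dz": 0, "rx": 0, "ry": 0, "rz": 0, "claw": 0.3}, {"dx": 0, "dy": 0, "dz": 0, "rx": 0, "ry": 0, "rz": 0, "claw": 0.3}, {"dx": 0, "dy": 0, "dz": 0, "rx": 0, "ry": 0, "rz": 0, "claw": 0.3}]}}

```text
clock: 24.2
tool_pos: [0.5947, 0.0736, 0.0947]
orientation: [-1.571, -0.0, -1.483]
ft_force: [-0.2, 0.3, -3.2]
finger_gap: 0.0542
```

Request:
{"name": "move_arm", "arguments": {"motion": [{"dx": 0, "dy": 0.04, "dz": 0, "rx": 0, "ry": 0, "rz": 0, "claw": 0.3}, {"dx": 0, "dy": 0.03, "dz": 0, "rx": 0, "ry": 0, "rz": 0, "claw": 0.3}, {"dx": 0, "dy": 0, "dz": 0, "rx": 0, "ry": 0, "rz": 0, "claw": 0.3}, {"dx": 0, "dy": 0, "dz": 0, "rx": 0, "ry": 0, "rz": 0, "claw": 0.3}]}}

```text
clock: 24.7
tool_pos: [0.5947, 0.0736, 0.0918]
orientation: [-1.57, -0.0, -1.483]
ft_force: [-2.1, 0.1, 4.0]
finger_gap: 0.0543
```

Seated: contact at TCP z 91.8, predicted 91.7. Releasing and checking.

Request:
{"name": "move_arm", "arguments": {"motion": [{"dx": 0, "dy": 0, "dz": 0, "rx": 0, "ry": 0, "rz": 0, "claw": 0.8}, {"dx": 0, "dy": 0, "dz": 0, "rx": 0, "ry": 0, "rz": 0, "claw": 1}, {"dx": 0, "dy": 0, "dz": 0, "rx": 0, "ry": 0, "rz": 0, "claw": 1}, {"dx": 0, "dy": 0, "dz": 0, "rx": 0, "ry": 0, "rz": 0, "claw": 1}, {"dx": 0, "dy": -0.8, "dz": 0, "rx": 0, "ry": 0, "rz": 0, "claw": 1}, {"dx": 0, "dy": -1, "dz": 0, "rx": 0, "ry": 0, "rz": 0, "claw": 1}, {"dx": 0, "dy": -0.8, "dz": -0.7, "rx": 0, "ry": 0, "rz": 0, "claw": 1}, {"dx": 0, "dy": 0, "dz": -0.7, "rx": 0, "ry": 0, "rz": 0, "claw": 1}, {"dx": 0, "dy": 0, "dz": 0, "rx": 0, "ry": 0, "rz": 0, "claw": 1}, {"dx": 0, "dy": 0, "dz": 0, "rx": 0, "ry": 0, "rz": 0, "claw": 1}]}}

```text
clock: 25.95
tool_pos: [0.5255, 0.0675, 0.2212]
orientation: [-1.57, -0.0, -1.483]
ft_force: [1.0, 0.1, -0.7]
finger_gap: 0.0851
```

Run:
```python
from h import *
f,P=grab('wrist','w10')
z=P[...,2]
p=comp(P,.096,.106,(.591,.0738),.05);b=p[abs(p[:,2]-.1007)<.001];print('boss',rect(b),np.median(b[:,2]))
k=p[(p[:,2]>.1017)];print('key',np.median(k[:,2]) ,rect(k))
_,lab,_,cen=cv2.connectedComponentsWithStats(((z>.106)&(z<.116)).astype(np.uint8))
for i in range(1,len(cen)):
    q=P[lab==i]
    if len(q)>40: q=q[q[:,2]>q[:,2].max()-.003]; print('blob',np.round(cen[i]),circ(q))
t,T=grab('top')
for c in [(.4525,.359),(.4555,.273)]:
    print('ring',circ(comp(T,.026,.06,c,.035)))
plan([.453,.3595,.2],-85.05)
```

```text
boss (array([591. ,  74.2]), array([59.9, 56.2]), 5.1) 0.10070174916581263
key 0.10245879442992116 (array([591.1,  74.2]), array([59.4, 55.3]), 5.4)
blob [187.  27.] (array([642.4, 135.3]), 5.8, array([642.3, 135.4]), 110.6, 271)
blob [367.  27.] (array([652.2,  23.3]), 5.9, array([652.4,  23.2]), 110.7, 253)
blob [199. 201.] (array([530.2, 125.2]), 5.9, array([530.2, 125.3]), 110.5, 179)
blob [356. 201.] (array([540.1,  13.1]), 5.8, array([540.2,  13.2]), 110.6, 181)
blob [278. 313.] (array([442.6,  60.6]), 13.5, array([442.8,  60.7]), 112.5, 705)
ring (array([452.4, 369.4]), 21.9, array([453.5, 374. ]), 34.0, 66)
ring (array([454.6, 274.4]), 24.2, array([453.8, 273.8]), 34.0, 192)
t 26.05 pos [525.8  67.4 220.8] yaw [-8.999e+01 -1.000e-02 -8.496e+01] gap 85.3 F [-0.2 -0.8 -0.1]
 TURN first rx,ry,rz [-0.0001  0.001   0.0001]  then shift dx,dy,dz [-5.945  0.416 -0.947]
```

View pics/w10.png

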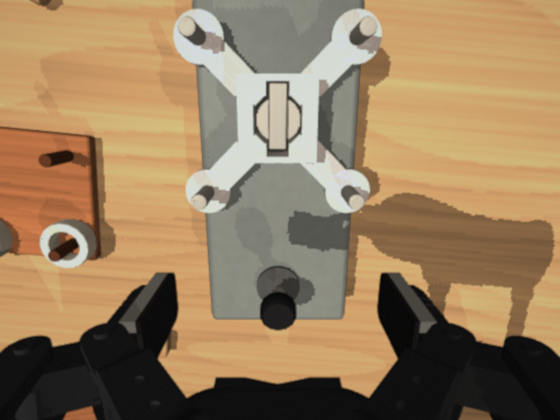

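The hub is home: boss top 100.7 (bias +0.7), key aligned in the keyway, knob still out at 112. Now the first ring, at (453,359).

Request:
{"name": "move_arm", "arguments": {"motion": [{"dx": -0.85, "dy": 0, "dz": -0.13, "rx": 0, "ry": 0, "rz": 0, "claw": 0.8}, {"dx": -0.85, "dy": 0, "dz": -0.13, "rx": 0, "ry": 0, "rz": 0, "claw": 0.8}, {"dx": -0.85, "dy": 0, "dz": -0.14, "rx": 0, "ry": 0, "rz": 0, "claw": 0.8}, {"dx": -0.85, "dy": 0, "dz": -0.14, "rx": 0, "ry": 0, "rz": 0, "claw": 0.8}, {"dx": -0.85, "dy": 0, "dz": -0.14, "rx": 0, "ry": 0, "rz": 0, "claw": 0.8}, {"dx": -0.85, "dy": 0, "dz": -0.13, "rx": 0, "ry": 0, "rz": 0, "claw": 0.8}, {"dx": -0.85, "dy": 0, "dz": -0.13, "rx": 0, "ry": 0, "rz": 0, "claw": 0.8}, {"dx": 0, "dy": 0.9, "dz": 0, "rx": 0, "ry": 0, "rz": 0, "claw": 0.8}, {"dx": 0, "dy": 0.9, "dz": 0, "rx": 0, "ry": 0, "rz": 0, "claw": 0.8}, {"dx": 0, "dy": 0, "dz": 0, "rx": 0, "ry": 0, "rz": 0, "claw": 0.8}]}}

```text
clock: 27.3
tool_pos: [0.45, 0.3586, 0.1272]
orientation: [-1.579, -0.004, -1.483]
ft_force: [-0.3, -0.3, 1.1]
finger_gap: 0.0681
```

Run:
```python
from h import *
f,P=grab('wrist','w11')
print('ring',[circ(comp(P,.026,.038,c,.035)) if len(comp(P,.026,.038,c,.035)) else 0 for c in [(.450,.3595),(.4525,.273)]])
plan([.453,.3595,.032],-85.05)
```

```text
ring [(array([448.2, 359.9]), 24.0, array([449.4, 360.3]), 33.4, 2553), (array([451.1, 273.8]), 24.1, array([453.2, 275.7]), 33.4, 2546)]
t 27.35 pos [451.8 359.6 129.6] yaw [-90.19  -0.1  -84.96] gap 68.4 F [0.2 1.  0.4]
 TURN first rx,ry,rz [0.0021 0.001  0.0011]  then shift dx,dy,dz [0.004 1.953 0.024]
```

View pics/w11.png

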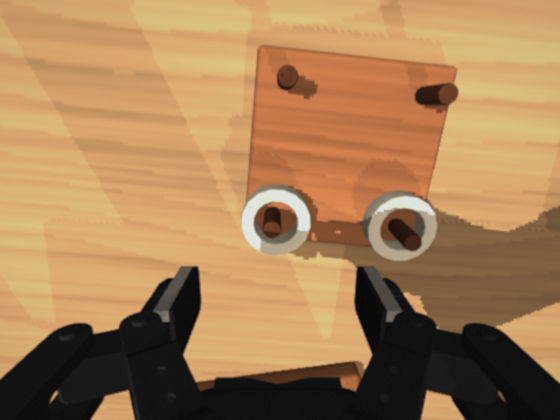

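Both rings are visible, at (277,220) and (400,226) px, and the other two posts are empty. Descending on the left one.

Request:
{"name": "move_arm", "arguments": {"motion": [{"dx": -0.01, "dy": 0.8, "dz": 0.01, "rx": 0, "ry": 0, "rz": 0, "claw": 0.8}, {"dx": 0, "dy": 0.7, "dz": 0, "rx": 0, "ry": 0, "rz": 0, "claw": 0.8}, {"dx": 0, "dy": 0.44, "dz": 0, "rx": 0, "ry": 0, "rz": 0, "claw": 0.8}, {"dx": 0, "dy": 0, "dz": 0, "rx": 0, "ry": 0, "rz": 0, "claw": 0.7}, {"dx": 0, "dy": 0, "dz": 0, "rx": 0, "ry": 0, "rz": 0, "claw": 0.4}, {"dx": 0, "dy": 0, "dz": 0, "rx": 0, "ry": 0, "rz": 0, "claw": 0.4}, {"dx": 0, "dy": 0, "dz": 0, "rx": 0, "ry": 0, "rz": 0, "claw": 0.4}, {"dx": 0, "dy": 0, "dz": 0, "rx": 0, "ry": 0, "rz": 0, "claw": 0.4}], "grip_force": 50}}

```text
clock: 28.35
tool_pos: [0.4543, 0.3613, 0.0365]
orientation: [-1.566, 0.002, -1.483]
ft_force: [0.6, -0.1, 7.8]
finger_gap: 0.0455
```

Request:
{"name": "move_arm", "arguments": {"motion": [{"dx": 0, "dy": -0.5, "dz": 0, "rx": 0, "ry": 0, "rz": 0, "claw": 0.4}, {"dx": 0, "dy": -0.9, "dz": 0, "rx": 0, "ry": 0, "rz": 0, "claw": 0.4}, {"dx": 0, "dy": -0.9, "dz": 0, "rx": 0, "ry": 0, "rz": 0, "claw": 0.4}, {"dx": 0, "dy": -0.7, "dz": 0, "rx": 0, "ry": 0, "rz": 0, "claw": 0.4}, {"dx": 0.81, "dy": 0, "dz": 0.2, "rx": 0, "ry": 0, "rz": 0, "claw": 0.4}, {"dx": 0.81, "dy": 0, "dz": 0.2, "rx": 0, "ry": 0, "rz": 0, "claw": 0.4}, {"dx": 0.81, "dy": 0, "dz": 0.2, "rx": 0, "ry": 0, "rz": 0, "claw": 0.4}, {"dx": 0.81, "dy": 0, "dz": 0.2, "rx": 0, "ry": 0, "rz": 0, "claw": 0.4}, {"dx": 0.81, "dy": 0, "dz": 0.19, "rx": 0, "ry": 0, "rz": 0, "claw": 0.4}, {"dx": 0.79, "dy": 0, "dz": 0.19, "rx": 0, "ry": 0, "rz": 0, "claw": 0.4}]}}

```text
clock: 29.6
tool_pos: [0.5329, 0.1231, 0.1849]
orientation: [-1.569, 0.0, -1.483]
ft_force: [0.8, 0.6, -0.0]
finger_gap: 0.0454
```

Request:
{"name": "move_arm", "arguments": {"motion": [{"dx": 0, "dy": 0.5, "dz": 0, "rx": 0, "ry": 0, "rz": 0, "claw": 0.4}, {"dx": 0, "dy": 0, "dz": 0, "rx": 0, "ry": 0, "rz": 0, "claw": 0.4}, {"dx": 0, "dy": 0, "dz": 0, "rx": 0, "ry": 0, "rz": 0, "claw": 0.4}]}}

```text
clock: 29.98
tool_pos: [0.5327, 0.1248, 0.1599]
orientation: [-1.57, 0.0, -1.482]
ft_force: [-0.7, -0.3, -0.2]
finger_gap: 0.0453
```

Run:
```python
from h import *
f,P=grab('wrist','w12')
p=P[(P[...,2]>.11)&(P[...,2]<.19)&(np.hypot(P[...,0]-.534,P[...,1]-.1255)<.05)]
print('held ring z?',np.percentile(p[:,2],[5,50,95]) if len(p) else 0)
plan([.5341,.1255,.11],-85.05)
cv2.imwrite('pics/w12c.png',cv2.resize(f['frame'][150:420,130:430],None,fx=2,fy=2))
```

```text
held ring z? [0.14500036 0.1571581  0.18451952]
t 30.02 pos [532.9 124.9 160.2] yaw [-89.9    0.   -84.92] gap 46.0 F [ 0.3 -0.5 -0.1]
 TURN first rx,ry,rz [-0.0011  0.0015 -0.    ]  then shift dx,dy,dz [-0.01   1.003  0.024]
```

View pics/w12c.png

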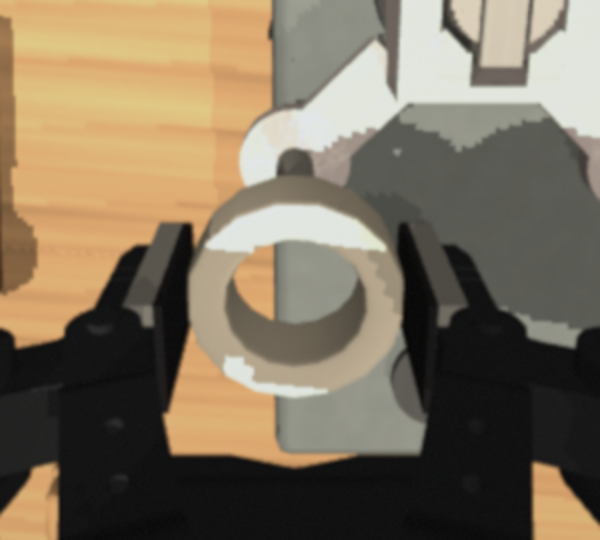

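The ring is held level and lined up sideways with the peg: peg at x=297, ring centre at 296. Lowering.

Request:
{"name": "move_arm", "arguments": {"motion": [{"dx": -0.01, "dy": 0.4, "dz": 0.024, "rx": 0, "ry": 0, "rz": 0, "claw": 0.4}, {"dx": 0, "dy": 0.4, "dz": 0, "rx": 0, "ry": 0, "rz": 0, "claw": 0.4}, {"dx": 0, "dy": 0.3, "dz": 0, "rx": 0, "ry": 0, "rz": 0, "claw": 0.4}, {"dx": 0, "dy": 0.1, "dz": 0, "rx": 0, "ry": 0, "rz": 0, "claw": 0.4}, {"dx": 0, "dy": 0, "dz": 0, "rx": 0, "ry": 0, "rz": 0, "claw": 0.4}, {"dx": 0, "dy": 0, "dz": 0, "rx": 0, "ry": 0, "rz": 0, "claw": 0.4}]}}

```text
clock: 30.78
tool_pos: [0.5342, 0.125, 0.0998]
orientation: [-1.569, -0.0, -1.483]
ft_force: [-0.3, 1.2, -1.0]
finger_gap: 0.0461
```

Request:
{"name": "move_arm", "arguments": {"motion": [{"dx": 0, "dy": 0.04, "dz": 0, "rx": 0, "ry": 0, "rz": 0, "claw": 0.4}, {"dx": 0, "dy": 0, "dz": 0, "rx": 0, "ry": 0, "rz": 0, "claw": 0.4}, {"dx": 0, "dy": 0, "dz": 0, "rx": 0, "ry": 0, "rz": 0, "claw": 0.4}]}}

```text
clock: 31.15
tool_pos: [0.5341, 0.125, 0.0975]
orientation: [-1.57, -0.0, -1.483]
ft_force: [0.3, -0.1, 0.8]
finger_gap: 0.0455
```

Request:
{"name": "move_arm", "arguments": {"motion": [{"dx": 0, "dy": 0, "dz": 0, "rx": 0, "ry": 0, "rz": 0, "claw": 0.6}, {"dx": 0, "dy": 0, "dz": 0, "rx": 0, "ry": 0, "rz": 0, "claw": 0.7}, {"dx": 0, "dy": 0, "dz": 0, "rx": 0, "ry": 0, "rz": 0, "claw": 0.8}, {"dx": 0, "dy": -0.6, "dz": 0, "rx": 0, "ry": 0, "rz": 0, "claw": 0.8}, {"dx": 0, "dy": -1, "dz": 0, "rx": 0, "ry": 0, "rz": 0, "claw": 0.8}, {"dx": 0, "dy": -0.4, "dz": 0, "rx": 0, "ry": 0, "rz": 0, "claw": 0.8}, {"dx": -0.78, "dy": 0, "dz": -0.33, "rx": 0, "ry": 0, "rz": 0, "claw": 0.8}, {"dx": -0.78, "dy": 0, "dz": -0.33, "rx": 0, "ry": 0, "rz": 0, "claw": 0.8}, {"dx": -0.78, "dy": 0, "dz": -0.33, "rx": 0, "ry": 0, "rz": 0, "claw": 0.8}, {"dx": -0.77, "dy": 0, "dz": -0.33, "rx": 0, "ry": 0, "rz": 0, "claw": 0.8}]}}

```text
clock: 32.4
tool_pos: [0.4535, 0.2751, 0.1971]
orientation: [-1.571, -0.0, -1.483]
ft_force: [0.1, -0.4, -0.2]
finger_gap: 0.0684
```

Request:
{"name": "move_arm", "arguments": {"motion": [{"dx": 0, "dy": 0.7, "dz": 0, "rx": 0, "ry": 0, "rz": 0, "claw": 0.8}, {"dx": 0, "dy": 0.7, "dz": 0, "rx": 0, "ry": 0, "rz": 0, "claw": 0.8}, {"dx": 0, "dy": 0, "dz": 0, "rx": 0, "ry": 0, "rz": 0, "claw": 0.8}, {"dx": 0, "dy": 0, "dz": 0, "rx": 0, "ry": 0, "rz": 0, "claw": 0.8}]}}

```text
clock: 32.9
tool_pos: [0.4551, 0.2743, 0.1281]
orientation: [-1.569, 0.0, -1.483]
ft_force: [0.5, -0.8, 0.1]
finger_gap: 0.0681
```

Run:
```python
from h import *
f,P=grab('wrist'); t,T=grab('top'); s,S=grab('scene')
print('ringB',circ(comp(P,.026,.038,(.4515,.274),.035)))
for Q,c in ((T,(.533,.125)),(S,(.535,.124))): 
    p=comp(Q,.085,.1,c,.035); print('placed',circ(p) if len(p) else 0)
plan([.455,.274,.036],-85.05)
```

```text
ringB (array([451.2, 273.6]), 23.9, array([452.7, 273.9]), 33.4, 2453)
placed (array([530.7, 125.8]), 23.6, array([530.7, 125.3]), 94.2, 188)
placed (array([531.3, 124.7]), 25.3, array([534.2, 125.1]), 92.5, 122)
t 33.05 pos [455.4 274.4 128.6] yaw [-8.983e+01  5.000e-02 -8.498e+01] gap 68.2 F [-0.4 -0.3 -0.4]
 TURN first rx,ry,rz [-0.0019  0.0008 -0.0006]  then shift dx,dy,dz [ 0.007  1.853 -0.009]
```

Ring 1 is seated (top about 93.4–94 mm). Now ring 2.

Request:
{"name": "move_arm", "arguments": {"motion": [{"dx": 0, "dy": 0.8, "dz": 0, "rx": 0, "ry": 0, "rz": 0, "claw": 0.8}, {"dx": 0, "dy": 0.7, "dz": 0, "rx": 0, "ry": 0, "rz": 0, "claw": 0.8}, {"dx": 0, "dy": 0.36, "dz": 0, "rx": 0, "ry": 0, "rz": 0, "claw": 0.8}, {"dx": 0, "dy": 0, "dz": 0, "rx": 0, "ry": 0, "rz": 0, "claw": 0.7}, {"dx": 0, "dy": 0, "dz": 0, "rx": 0, "ry": 0, "rz": 0, "claw": 0.4}, {"dx": 0, "dy": 0, "dz": 0, "rx": 0, "ry": 0, "rz": 0, "claw": 0.4}, {"dx": 0, "dy": 0, "dz": 0, "rx": 0, "ry": 0, "rz": 0, "claw": 0.4}, {"dx": 0, "dy": 0, "dz": 0, "rx": 0, "ry": 0, "rz": 0, "claw": 0.4}]}}

```text
clock: 34.05
tool_pos: [0.4554, 0.2745, 0.0356]
orientation: [-1.568, 0.001, -1.483]
ft_force: [-0.4, 0.1, 5.9]
finger_gap: 0.0459
```

Request:
{"name": "move_arm", "arguments": {"motion": [{"dx": 0, "dy": -0.5, "dz": 0, "rx": 0, "ry": 0, "rz": 0, "claw": 0.4}, {"dx": 0, "dy": -0.9, "dz": 0, "rx": 0, "ry": 0, "rz": 0, "claw": 0.4}, {"dx": 0, "dy": -0.9, "dz": 0, "rx": 0, "ry": 0, "rz": 0, "claw": 0.4}, {"dx": 0, "dy": -0.7, "dz": 0, "rx": 0, "ry": 0, "rz": 0, "claw": 0.4}, {"dx": 0.9, "dy": 0, "dz": 0.22, "rx": 0, "ry": 0, "rz": 0, "claw": 0.4}, {"dx": 0.9, "dy": 0, "dz": 0.22, "rx": 0, "ry": 0, "rz": 0, "claw": 0.4}, {"dx": 0.9, "dy": 0, "dz": 0.22, "rx": 0, "ry": 0, "rz": 0, "claw": 0.4}, {"dx": 0.9, "dy": 0, "dz": 0.22, "rx": 0, "ry": 0, "rz": 0, "claw": 0.4}, {"dx": 0.9, "dy": 0, "dz": 0.22, "rx": 0, "ry": 0, "rz": 0, "claw": 0.4}, {"dx": 0.85, "dy": 0, "dz": 0.21, "rx": 0, "ry": 0, "rz": 0, "claw": 0.4}]}}

```text
clock: 35.3
tool_pos: [0.5432, 0.0118, 0.1844]
orientation: [-1.57, -0.0, -1.483]
ft_force: [0.8, -0.2, -0.5]
finger_gap: 0.0455
```

Request:
{"name": "move_arm", "arguments": {"motion": [{"dx": 0, "dy": 0.5, "dz": 0, "rx": 0, "ry": 0, "rz": 0, "claw": 0.4}, {"dx": 0, "dy": 0, "dz": 0, "rx": 0, "ry": 0, "rz": 0, "claw": 0.4}, {"dx": 0, "dy": 0, "dz": 0, "rx": 0, "ry": 0, "rz": 0, "claw": 0.4}]}}

```text
clock: 35.67
tool_pos: [0.543, 0.0137, 0.1597]
orientation: [-1.57, -0.0, -1.482]
ft_force: [-0.5, -0.1, 0.0]
finger_gap: 0.0452
```

Run:
```python
from h import *
f,P=grab('wrist')
p=P[(P[...,2]>.11)&(P[...,2]<.19)&(np.hypot(P[...,0]-.544,P[...,1]-.0134)<.024)]
print('held ring z?',np.percentile(p[:,2],[5,50,95]) if len(p) else 0)
plan([.544,.0134,.0975],-85.05)
```

```text
held ring z? [0.14413756 0.15726322 0.18034987]
t 35.73 pos [543.3  13.8 160. ] yaw [-8.993e+01 -2.000e-02 -8.491e+01] gap 45.6 F [ 0.2 -0.1 -0.6]
 TURN first rx,ry,rz [-0.0008  0.0016  0.0002]  then shift dx,dy,dz [0.01  1.249 0.013]
```

Request:
{"name": "move_arm", "arguments": {"motion": [{"dx": 0.01, "dy": 0.4, "dz": 0.01, "rx": 0, "ry": 0, "rz": 0, "claw": 0.4}, {"dx": 0, "dy": 0.4, "dz": 0, "rx": 0, "ry": 0, "rz": 0, "claw": 0.4}, {"dx": 0, "dy": 0.3, "dz": 0, "rx": 0, "ry": 0, "rz": 0, "claw": 0.4}, {"dx": 0, "dy": 0.1, "dz": 0, "rx": 0, "ry": 0, "rz": 0, "claw": 0.4}, {"dx": 0, "dy": 0.05, "dz": 0, "rx": 0, "ry": 0, "rz": 0, "claw": 0.4}, {"dx": 0, "dy": 0, "dz": 0, "rx": 0, "ry": 0, "rz": 0, "claw": 0.4}, {"dx": 0, "dy": 0, "dz": 0, "rx": 0, "ry": 0, "rz": 0, "claw": 0.4}]}}

```text
clock: 36.6
tool_pos: [0.5439, 0.0128, 0.0971]
orientation: [-1.57, -0.0, -1.483]
ft_force: [-0.8, -0.3, 0.4]
finger_gap: 0.0458
```

Request:
{"name": "move_arm", "arguments": {"motion": [{"dx": 0, "dy": 0, "dz": 0, "rx": 0, "ry": 0, "rz": 0, "claw": 0.6}, {"dx": 0, "dy": 0, "dz": 0, "rx": 0, "ry": 0, "rz": 0, "claw": 0.7}, {"dx": 0, "dy": 0, "dz": 0, "rx": 0, "ry": 0, "rz": 0, "claw": 0.8}, {"dx": 0, "dy": -0.6, "dz": 0, "rx": 0, "ry": 0, "rz": 0, "claw": 0.8}, {"dx": 0, "dy": -1, "dz": 0, "rx": 0, "ry": 0, "rz": 0, "claw": 0.8}, {"dx": 0, "dy": -0.5, "dz": 0, "rx": 0, "ry": 0, "rz": 0, "claw": 0.8}, {"dx": -0.57, "dy": 0, "dz": -0.9, "rx": 0, "ry": 0, "rz": 0, "claw": 0.8}, {"dx": -0.56, "dy": 0, "dz": -0.96, "rx": 0, "ry": 0, "rz": 0, "claw": 0.4}, {"dx": 0, "dy": 0, "dz": 0, "rx": 0, "ry": 0, "rz": 0, "claw": 0}, {"dx": 0, "dy": 0, "dz": 0, "rx": 0, "ry": 0, "rz": 0, "claw": 0}]}}

```text
clock: 37.85
tool_pos: [0.4467, 0.061, 0.2021]
orientation: [-1.569, -0.001, -1.482]
ft_force: [0.6, -0.2, 0.6]
finger_gap: 0.0139
```

Run:
```python
from h import *
f,P=grab('wrist','w13')
z=P[...,2]
for c in ((.530,.1255),(.540,.0134)):
    p=comp(P,.088,.099,c,.03); print('ring',circ(p),np.percentile(p[:,2],[5,95]))
p=comp(P,.096,.106,(.591,.0738),.05);b=p[abs(p[:,2]-.1007)<.0012];print('boss',rect(b),np.median(b[:,2]))
plan([.4465,.061,.131],-85.05)
```

```text
ring (array([527.4, 125.1]), 24.0, array([528.1, 125. ]), 94.4, 2974) [0.09155443 0.09576195]
ring (array([539.5,  13.5]), 24.2, array([540. ,  13.9]), 94.5, 3004) [0.09137819 0.09584276]
boss (array([570.8,  72.5]), array([20. , 56.1]), 5.2) 0.10072106989810953
t 37.9 pos [447.2  60.7 202. ] yaw [-8.989e+01 -3.000e-02 -8.496e+01] gap 6.4 F [-0.  -0.4 -0.5]
 TURN first rx,ry,rz [-0.0013  0.001   0.0004]  then shift dx,dy,dz [-0.006  1.42  -0.014]
```

View pics/w13.png

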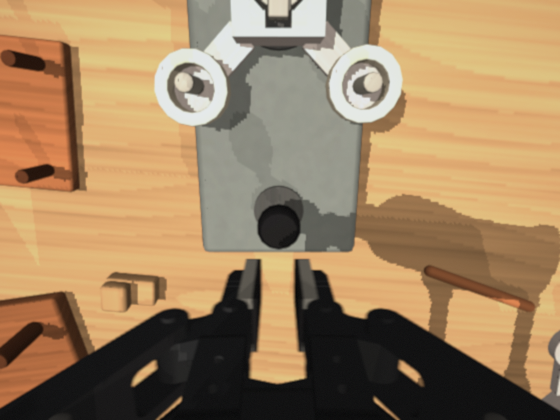

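Both rings sit flat on pegs at (191,87) and (366,84) px, with level tops at 94.4 mm. Now pressing the knob with the fingers shut.

Request:
{"name": "move_arm", "arguments": {"motion": [{"dx": 0, "dy": 0.7, "dz": 0, "rx": 0, "ry": 0, "rz": 0, "claw": 0}, {"dx": 0, "dy": 0.6, "dz": 0, "rx": 0, "ry": 0, "rz": 0, "claw": 0}, {"dx": 0, "dy": 0, "dz": 0, "rx": 0, "ry": 0, "rz": 0, "claw": 0}, {"dx": 0, "dy": 0.1, "dz": 0, "rx": 0, "ry": 0, "rz": 0, "claw": 0}, {"dx": 0, "dy": 0.1, "dz": 0, "rx": 0, "ry": 0, "rz": 0, "claw": 0}, {"dx": 0, "dy": 0.1, "dz": 0, "rx": 0, "ry": 0, "rz": 0, "claw": 0}, {"dx": 0, "dy": 0.1, "dz": 0, "rx": 0, "ry": 0, "rz": 0, "claw": 0}, {"dx": 0, "dy": 0.08, "dz": 0, "rx": 0, "ry": 0, "rz": 0, "claw": 0}, {"dx": 0, "dy": 0, "dz": 0, "rx": 0, "ry": 0, "rz": 0, "claw": 0}]}}

```text
clock: 39.02
tool_pos: [0.4465, 0.061, 0.1126]
orientation: [-1.57, -0.0, -1.483]
ft_force: [1.5, -0.1, 2.2]
finger_gap: 0.0001
```

Request:
{"name": "move_arm", "arguments": {"motion": [{"dx": 0, "dy": 0.03, "dz": 0, "rx": 0, "ry": 0, "rz": 0, "claw": 0}, {"dx": 0, "dy": 0, "dz": 0, "rx": 0, "ry": 0, "rz": 0, "claw": 0}, {"dx": 0, "dy": 0, "dz": 0, "rx": 0, "ry": 0, "rz": 0, "claw": 0}]}}

```text
clock: 39.4
tool_pos: [0.446, 0.061, 0.1111]
orientation: [-1.571, 0.0, -1.483]
ft_force: [3.2, 0.4, 3.4]
finger_gap: -0.0001
```

Still moving, not yet at the stop. Pushing in small steps.

Request:
{"name": "move_arm", "arguments": {"motion": [{"dx": 0, "dy": 0.04, "dz": 0, "rx": 0, "ry": 0, "rz": 0, "claw": 0}, {"dx": 0, "dy": 0, "dz": 0, "rx": 0, "ry": 0, "rz": 0, "claw": 0}, {"dx": 0, "dy": 0, "dz": 0, "rx": 0, "ry": 0, "rz": 0, "claw": 0}]}}

```text
clock: 39.78
tool_pos: [0.446, 0.0611, 0.109]
orientation: [-1.571, 0.0, -1.483]
ft_force: [2.5, -0.3, 3.8]
finger_gap: -0.0001
```

Request:
{"name": "move_arm", "arguments": {"motion": [{"dx": 0, "dy": 0.02, "dz": 0, "rx": 0, "ry": 0, "rz": 0, "claw": 0}, {"dx": 0, "dy": 0, "dz": 0, "rx": 0, "ry": 0, "rz": 0, "claw": 0}]}}

```text
clock: 40.02
tool_pos: [0.446, 0.0611, 0.1089]
orientation: [-1.57, -0.0, -1.483]
ft_force: [1.1, 0.5, 11.5]
finger_gap: 0.0004
```

The stop is reached: force climbs to 11.5 N with no further travel. One small extra push, then retreat and check.

Request:
{"name": "move_arm", "arguments": {"motion": [{"dx": 0, "dy": 0.02, "dz": 0, "rx": 0, "ry": 0, "rz": 0, "claw": 0}, {"dx": 0, "dy": 0, "dz": 0, "rx": 0, "ry": 0, "rz": 0, "claw": 0}]}}

```text
clock: 40.28
tool_pos: [0.4461, 0.0611, 0.1089]
orientation: [-1.57, -0.0, -1.483]
ft_force: [-1.1, 0.6, 19.5]
finger_gap: -0.0002
```

Request:
{"name": "move_arm", "arguments": {"motion": [{"dx": 0, "dy": -0.6, "dz": 0, "rx": 0, "ry": 0, "rz": 0, "claw": 0}, {"dx": 0, "dy": -1, "dz": 0, "rx": 0, "ry": 0, "rz": 0, "claw": 0}, {"dx": 0, "dy": -0.8, "dz": -0.5, "rx": 0, "ry": 0, "rz": 0, "claw": 0}, {"dx": 0, "dy": 0, "dz": -0.5, "rx": 0, "ry": 0, "rz": 0, "claw": 0}, {"dx": 0, "dy": 0, "dz": 0, "rx": 0, "ry": 0, "rz": 0, "claw": 0}, {"dx": 0, "dy": 0, "dz": 0, "rx": 0, "ry": 0, "rz": 0, "claw": 0}]}}

```text
clock: 41.02
tool_pos: [0.3957, 0.0567, 0.2262]
orientation: [-1.573, 0.0, -1.483]
ft_force: [-0.1, 0.3, -0.7]
finger_gap: 0.0001
```

Run:
```python
from h import *
f,P=grab('wrist')
p=comp(P,.08,.13,(.443,.061),.010);print('knob',np.percentile(p[:,2],[5,50,95]))
for c in ((.530,.1255),(.540,.0134)):
    p=comp(P,.088,.099,c,.03); print('ring',circ(p))
p=comp(P,.055,.063,(.5,.065),.06);print('housing',np.median(p[:,2]))
s,S=grab('scene','s_end')
print(read_state()['clock'])
```

```text
knob [0.09151724 0.09268591 0.09380793]
ring (array([526.8, 125.2]), 24.0, array([517.7, 123.6]), 94.4, 1781)
ring (array([539.2,  13.5]), 24.1, array([528.5,  13.5]), 94.5, 1689)
housing 0.06074672911242893
41.125
```

View pics/s_end.png

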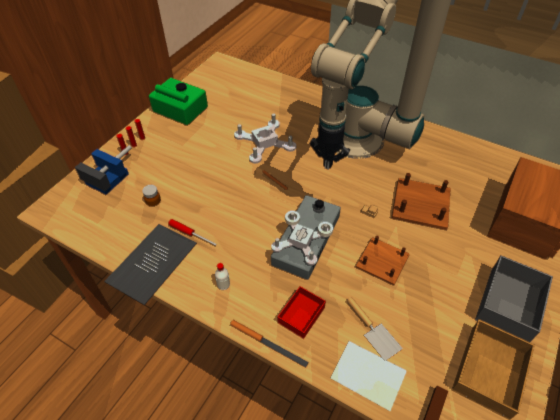

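The final scene view shows the hub on the spindle at (302,235) px with two rings at (291,217) and (325,229). The small stand is empty and the bystanders haven't moved. The knob reads 92.7 (bias +0.7), which is 92, fully in.

```bash
python3 -c "
from station import order
print(order.finish_job())"
```

```text
the job is handed in; nothing more can be done
None
```

The turntable is set up in the order asked, and I handed the job in at about 41 s on the robot's clock. No verdict was reported.

- **Knob out:** The first pull ended about 2 mm short, because I pushed it back slightly while releasing. I pulled it again to the end stop before touching anything else, and it then read 112 mm.
- **Key:** It lies flat in the slot, 2 mm above the spindle end. It sat about 2 mm off-centre along the slot, which the keyway allows.
- **Hub:** It went on over the key with no side force. Its boss top is at 100 mm, which is fully home.
- **Rings:** Only two were present. Each is on its own hub peg and lies flat, with tops at about 94 mm; the stand is empty.
- **Knob in:** It was pushed to the stop, where the force rose to 19.5 N with no more travel. Its top then read 92 mm, fully in.

The last scene picture shows the other things on the bench where they were. The camera heights above are corrected for a 0.7 mm bias. The wrist camera read about 4 mm short along its view, and I corrected for that when lining up the hub and rings.

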